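# Set up a lunch order for sealing

### The job

Get the lunch order ready for sealing: seat each black meal tub flat and square in a pocket of its own in the sealing frame. Put the red ketchup pots from the counting tray back in the grey bin, standing flat on its floor, and slide the yellow mustard pots along the tray's deck, never lifting them, so that they drop flat into the trough; then shut the trough's clear lid fully. Leave the bottles, jars, little white cup and spatula where they are.

Things in the scene. Friction and masses are not known exactly. Their poses are not given: they have to be found in the camera images.
- tub0_c (a point): Closed rigid meal tub, black with a white lid: a block 90 (its x) x 60 (its y) x 45 high, 0.2 to 0.4 kg, loose; this point is its centre, z up. May be absent.
- tub1_c (a point): Closed rigid meal tub, black with a white lid: a block 90 (its x) x 60 (its y) x 45 high, 0.2 to 0.4 kg, loose; this point is its centre, z up. May be absent.
- tub2_c (a point): Closed rigid meal tub, black with a white lid: a block 90 (its x) x 60 (its y) x 45 high, 0.2 to 0.4 kg, loose; this point is its centre, z up. May be absent.
- yel0_c (a point): Yellow sealed mustard pot, a rigid disc 56 in diameter, 28 high, about 60 g; this point is its centre, z up. Starts on the deck of the counting tray. May be absent.
- yel1_c (a point): Yellow sealed mustard pot, a rigid disc 56 in diameter, 28 high, about 60 g; this point is its centre, z up. Starts on the deck of the counting tray. May be absent.
- yel2_c (a point): Yellow sealed mustard pot, a rigid disc 56 in diameter, 28 high, about 60 g; this point is its centre, z up. Starts on the deck of the counting tray. May be absent.
- red0_c (a point): Red sealed ketchup pot, a rigid disc 56 in diameter, 28 high, about 60 g; this point is its centre, z up. Starts on the deck of the counting tray among the yellow ones. May be absent.
- red1_c (a point): Red sealed ketchup pot, a rigid disc 56 in diameter, 28 high, about 60 g; this point is its centre, z up. Starts on the deck of the counting tray among the yellow ones. May be absent.
- red2_c (a point): Red sealed ketchup pot, a rigid disc 56 in diameter, 28 high, about 60 g; this point is its centre, z up. Starts on the deck of the counting tray among the yellow ones. May be absent.
- pocket0 (a point): Floor centre of pocket 0 of the fixed sealing frame, an aluminium plate 320 x 94 with a green base. Pocket x runs along its length, and along the row of three pockets (pitch 105), y across, z up. The pocket is 96 (x) x 66 (y), 16 deep, its mouth broken by a chamfer; its floor is 14 above the table, the plate's top 30. A tub seated on the floor has its centre 22.5 above this point, with its length along x, either way round.
- pocket1 (a point): Floor centre of pocket 1 of the fixed sealing frame, an aluminium plate 320 x 94 with a green base. Pocket x runs along its length, and along the row of three pockets (pitch 105), y across, z up. The pocket is 96 (x) x 66 (y), 16 deep, its mouth broken by a chamfer; its floor is 14 above the table, the plate's top 30. A tub seated on the floor has its centre 22.5 above this point, with its length along x, either way round.
- pocket2 (a point): Floor centre of pocket 2 of the fixed sealing frame, an aluminium plate 320 x 94 with a green base. Pocket x runs along its length, and along the row of three pockets (pitch 105), y across, z up. The pocket is 96 (x) x 66 (y), 16 deep, its mouth broken by a chamfer; its floor is 14 above the table, the plate's top 30. A tub seated on the floor has its centre 22.5 above this point, with its length along x, either way round.
- deck (a point): Centre of the top of the counting tray's white deck (fixed tray, 260 x 240), 20 above the table. x points towards the trough, z up. The deck is 172 along x and 228 along y, with blue rails 8 above it on three sides; at +86 along x it ends in a 14 deep step, without a rail, down into the trough.
- trough (a point): Centre of the floor of the tray's trough, 6 above the table, same axes as the deck. The trough is 76 along x (deck edge to outer wall) and 228 along y, so three pots fit side by side; its outer and end walls stand 32 above its floor. A pot flat on the floor has its centre 14 above this point.
- lid_hinge (a point): Middle of the lid's hinge, on top of the trough's outer wall, 43 above the table and 44 from the trough's centre along the tray's x; the hinge axis runs along the tray's y; x of this point is the tray's x, pointing away from the deck.
- lid (a joint): Clear lid of the trough with an orange edge bar. 0 is shut (level, over the trough, reaching 84 from the hinge back towards the deck), 1.57 upright, up to 2.2 leaning outwards. The panel is 5 thick, 238 wide; the edge bar 12 x 10. A stiff hinge: it stays where it is left, and about 2 N at the edge moves it.
- lid_edge (a point): Middle of the lid's orange edge bar, 78 from the hinge; turns with the lid.
- bin_in (a point): Centre of the inner floor of the fixed low grey bin for ketchup pots, 5 above the table; inside 200 along its x and 110 along its y, walls 21 above the floor, 26 above the table.
- squeeze0: Yellow squeeze bottle, 56 diameter, 180 high; a bystander to leave alone; origin at its underside.
- squeeze1: White squeeze bottle, 56 diameter, 180 high; a bystander to leave alone; origin at its underside.
- spice: Spice jar with green cap, 52 diameter, 100 high; a bystander to leave alone; origin at its underside.
- pepper: Spice jar with red cap, 52 diameter, 100 high; a bystander to leave alone; origin at its underside.
- ramekin: Small white ceramic sauce cup, 54 diameter, 45 high; a bystander to leave alone; origin at its underside.
- turner: Spatula lying flat; a bystander to leave alone; origin at its underside.

How it is judged:
By the outcome, as a careful person would: the job done as asked, in the order asked, and still so for the second after the job is handed in, with the robot touching nothing.
Of tub0, tub1, tub2 only 2 to 3 are there at a start; the rules pass over those that are not, and their reading is None.
Of yel0, yel1, yel2 only 2 to 3 are there at a start; the rules pass over those that are not, and their reading is None.
Of red0, red1, red2 only 2 to 3 are there at a start; the rules pass over those that are not, and their reading is None.
At some moment in a run one of tub0, tub1, tub2 may be knocked a few centimetres aside while the robot is not near it.
Once in a run the grip may slacken for a moment while it holds something.
It also fails if it takes over 210 s, if anything falls off the work surface, if the arm or the gripper's body presses on something with over 40 N, if the wrist force passes 120 N, or if a joint passes its speed limit or range.

### The arm

A 6-joint arm with a two-finger parallel gripper is mounted at the origin on the work surface. World frame = base frame: x ahead of the robot, y to its left, z up, the work surface at z = 0. Lengths are in m, angles in rad, forces in N, time in s.
With the tool pointing down it reaches from about 0.325 to 0.9 m from the base axis. Payload 6.1 kg.
Tool frame: the origin (TCP) lies at the very end of the fingers, on their centre line; the grasp point (between the pads) lies 19 mm behind it; z points along the fingers, y is the line along which they close (so a half turn about z gives the same grasp; the last joint's range is limited). The gripper opens to 85 mm and grips with 20 to 120 N. Pads are 22 mm wide; open, the fingers measure 114 mm over their backs; the gripper's body (76 mm by 85 mm) begins 54 mm behind the grasp point. The pads swing forward as they close: fully open they stand 13 mm farther back than shut.
Start: joints at [-1.335, 0.22, 1.526, -0, 1.395, -0.126], TCP at [0.221, -0.585, 0.199] pointing down, gripper open.
Joint ranges: [-2.98, 2.98], [-0.91, 2.08], [0.09, 2.57], [-1.24, 4.39], [0.2, 2.65], [-2.68, 2.68]. Speed limits (rad/s): [2.57, 2.57, 3.01, 3.14, 3.14, 3.14].

### API

Orientations are given as a rotation vector (axis times angle).
In Python, from station import arm gives the robot as it stands.
- The arm moves only by the shell command python3 -m jog 'ROWS' [FORCE]. ROWS is JSON, a list of rows, each a list of 3 entries, a list of its own where there are three numbers: the shift along the tool's x, y, z each as a share of 0.03 m, from -1 to 1, then the turn, a rotation vector about the tool's x, y, z each as a share of 0.08 rad, from -1 to 1, then the closure, from -1 (fully open) to 1 (shut). A call has 1 to 5 rows; each row shifts and turns the commanded pose from where the row before left it, along the tool's axes as they then stand; what a row does not reach is not made up. A row lasts 1/10 s, in which the tool goes at most 50 mm and 8.59 degrees, less where a joint would pass 70% of its speed; a pose out of reach is approached as far as the arm can. A call with a number of a shift or a turn outside -1 to 1 is refused whole. A call with a gripper value outside its range is refused whole. The fingers move at their own pace and stop on an object; FORCE is the grip in N (left out, the last holds). Time passes only in rows, so rows that do not move let the fingers close. It gives the time, the measured TCP pose, the force, the opening and the grip force at its end, in the units of the state.
- arm.observe(): the state, without advancing time (a new reading comes with each control period).
- arm.grab_frame(name): name is "scene" or "top" or "wrist"; returns (picture, depth): 400x640x3 uint8, red, green, blue; 400x640 float32, m along the optical axis (not along the pixel's ray), 0 where there is no reading.
- arm.calibration(name): a dict with "fovy" (degrees; the focal length in pixels is half the picture's height over the tangent of half this angle, whatever the lens; pixels are square), "cx", "cy" (the principal point, pixels), "xyz" and "rotation" of the camera in the world; the wrist camera has in their place "mount" (4x4, takes a point from camera to tool coordinates, whose origin is the TCP and whose axes are the flange's). Camera axes: x right, y up, looking along -z (the intrinsics and any distortion apply to the point x, -y, -z); pixel columns grow to the right and rows downward; lengths in m; the calibration is good to about 2 mm. A picture is of the moment at which its call begins: read the wrist's pose just before it. calibration takes no time and is no camera call.
- arm.hand_in(): hands the job in; it is judged then, once.
Trained networks look in the newest picture that a camera, given by its name, has taken for a name from the list of things; names that differ only in an ending like _2 or _b are one class to them, and where a whole thing is asked for, a point or a joint stands for the part that bears it (a point fixed in the world has none). Each returns a list of dicts, best first, with "confidence" (0 to 1); they miss things now and then, are a little off and sometimes report something else, mostly with a low value. They report only what shows in the picture. A call takes as long as a camera call.
- arm.regions_of(camera, name): "region" (400x640 bool, what is visible of it) and "point" ([column, row] in pixels, amid what is visible of it).
The state is a dict: "time_s": time; "qpos": joint angles; "joint_velocities": joint speeds; "joint_efforts": joint torques, N m; "eef_pos": TCP position; "tcp_rot": TCP orientation; "ft_force": force on the tool from outside, world axes, zero at the start; "torque": the same for the moment, N m; "width": finger opening in m; "grip_force": force on a finger pad.
Only numpy, scipy, OpenCV 4.12 (cv2) and the standard library are available. Lean on these libraries where they do the work, as an engineer would, in place of code of your own. Each camera call takes 0.05 s, during which the arm holds its last target. There are 200 camera calls.

## Working session

There is one attempt and no reset: what is moved stays moved. The work goes in short steps, Python scripts to look and compute and a shell command to move; the robot and the scene stay as the last step left them, time stands still between calls to the robot, and variables do not carry over. Pictures are saved under pics/ and viewed, at most 16 in all, crops included, and the job is handed in when it is done.

```bash
ls; mkdir -p pics
python3 - <<'E'
from station import arm
import cv2,numpy as np
for n in ("top","scene"):
    p,d=arm.grab_frame(n); cv2.imwrite(f"pics/{n}0.png",p[:,:,::-1]); np.savez(f"{n}0.npz",p=p,d=d)
    c=arm.calibration(n); print(n,c)
s=arm.observe(); print(s)
print(arm.calibration("wrist"))
E
```

```text
pics
top {'fovy': 44.41071991882906, 'cx': 316.2197587345114, 'cy': 199.56310565375117, 'xyz': array([0.51108257, 0.03587452, 1.56162974]), 'rotation': array([ 0.06033901, -0.05035675, -1.58494453])}
scene {'fovy': 50.68194950358373, 'cx': 313.06044665924503, 'cy': 196.19926322100835, 'xyz': array([ 1.31398059, -0.40363485,  0.65662847]), 'rotation': array([0.89156844, 0.47833775, 0.94851516])}
{'time_s': 0.1, 'qpos': array([-1.33512133e+00,  2.21183854e-01,  1.52753191e+00, -7.89219444e-07,
        1.39471502e+00, -1.26080752e-01]), 'joint_velocities': array([ 7.66445588e-05, -1.87612311e-03, -2.52428466e-03,  1.46366733e-04,
       -1.29386076e-03,  2.07888067e-03]), 'joint_efforts': array([ 5.23332637e-04, -4.98242462e+01, -3.90546334e+01, -2.76385263e-04,
        5.64033719e-03, -1.04468702e-05]), 'eef_pos': array([ 0.22105777, -0.58393021,  0.1977674 ]), 'tcp_rot': array([-3.08853574e+00, -5.64821198e-01,  1.59264028e-04]), 'ft_force': array([-0.26205758,  0.13718355,  0.44430708]), 'torque': array([0.01519433, 0.01499491, 0.00795555]), 'grip_force': 0.0, 'width': 0.08522413980279218}
{'fovy': 58.0939161614654, 'cx': 319.8527448371637, 'cy': 199.67698738363717, 'mount': array([[ 1.09541292e-03,  9.48400101e-01,  3.17074199e-01,
         8.15151001e-02],
       [ 9.99999214e-01, -8.45353007e-04, -9.26215943e-04,
        -6.15324777e-05],
       [-6.10383667e-04,  3.17074964e-01, -9.48400282e-01,
        -1.74298253e-01],
       [ 0.00000000e+00,  0.00000000e+00,  0.00000000e+00,
         1.00000000e+00]])}
```

View pics/top0.png

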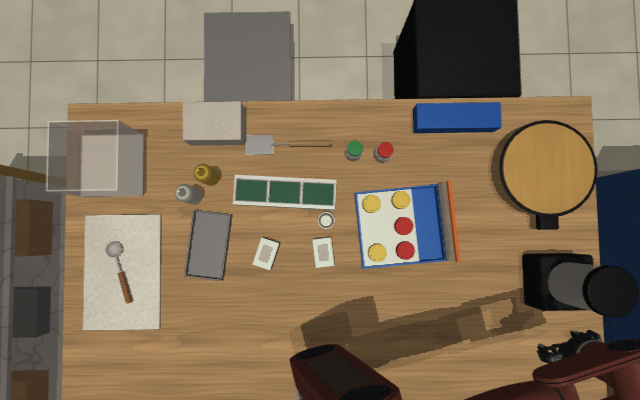

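View pics/scene0.png

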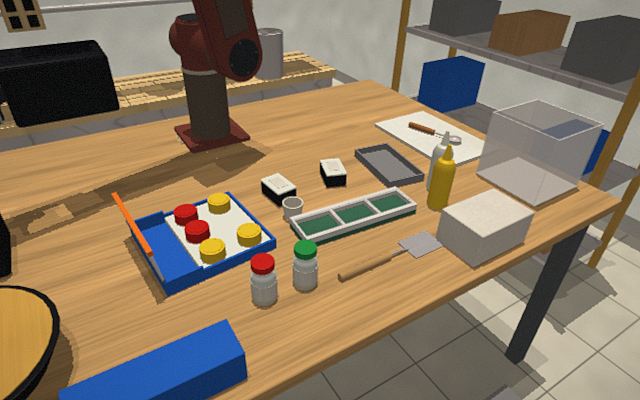

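```bash
cat > h.py <<'E'
from station import arm
import cv2,numpy as np
from scipy.spatial.transform import Rotation as R
def cam(n):
    c=arm.calibration(n); f=200/np.tan(np.radians(c["fovy"])/2)
    if n=="wrist":
        s=arm.observe(); T=np.eye(4); T[:3,:3]=R.from_rotvec(s["tcp_rot"]).as_matrix(); T[:3,3]=s["eef_pos"]
        T=T@c["mount"]
    else:
        T=np.eye(4); T[:3,:3]=R.from_rotvec(c["rotation"]).as_matrix(); T[:3,3]=c["xyz"]
    return f,c["cx"],c["cy"],T
def px2z(C,uv,z):
    f,cx,cy,T=C; uv=np.atleast_2d(uv).astype(float)
    d=np.c_[(uv[:,0]-cx)/f,-(uv[:,1]-cy)/f,-np.ones(len(uv))]@T[:3,:3].T
    return T[:3,3]+d*((z-T[2,3])/d[:,2])[:,None]
def cloud(C,d):
    f,cx,cy,T=C; v,u=np.mgrid[:400,:640]
    P=np.stack([(u-cx)/f*d,-(v-cy)/f*d,-d],-1)
    return P@T[:3,:3].T+T[:3,3]
def w2px(C,p):
    f,cx,cy,T=C; q=(np.atleast_2d(p)-T[:3,3])@T[:3,:3]
    return np.c_[cx+f*q[:,0]/-q[:,2],cy-f*q[:,1]/-q[:,2]]
def snap(n,fn):
    C=cam(n); p,d=arm.grab_frame(n); cv2.imwrite(f"pics/{fn}.png",p[:,:,::-1]); return C,p,d
def rect(C,mask,z):
    "minAreaRect of a mask projected on plane z: centre, (long,short) mm, yaw deg of long side"
    m=max(cv2.findContours(mask.astype(np.uint8),0,1)[0],key=cv2.contourArea)[:,0]
    P=px2z(C,m,z)[:,:2]*1000
    (c,(w,h),a)=cv2.minAreaRect(P.astype(np.float32))
    if w<h: w,h,a=h,w,a+90
    a=(a+90)%180-90
    return np.round(c,1),(round(w,1),round(h,1)),round(a,1)
def yaw():
    M=R.from_rotvec(arm.observe()["tcp_rot"]).as_matrix(); return np.degrees(np.arctan2(M[1,0],M[0,0]))
def go(x,y,z,yw=None):
    "tool shift (units of .03 m) and tool z turn (units of .08 rad) to get to a world point (mm) and yaw (deg); shift is in PRESENT tool axes"
    s=arm.observe(); M=R.from_rotvec(s["tcp_rot"]).as_matrix()
    d=M.T@(np.array([x,y,z])/1000-s["eef_pos"]); y0=yaw()
    t=0 if yw is None else -np.radians((yw-y0+180)%360-180)/.08
    r=-np.radians(0 if yw is None else (yw-y0))
    print("go",(x,y,z,yw),"shift",np.round(d/.03,2),"turn z",round(t,2),
      "| after turn, shift",np.round(R.from_rotvec([0,0,-t*.08]).apply(d)/.03,2))
E
python3 - <<'E'
from h import *
C,p,d=snap("top","top1")
for n,z in (("tub0_c",45),("yel0_c",48),("red0_c",48),("lid",100),("bin_in",26),("ramekin",45),("deck",20),("pocket0",30)):
    for r in arm.regions_of("top",n)[:5]:
        print(n,round(r["confidence"],2),np.round(r["point"]),r["region"].sum(),rect(C,r["region"],z/1000) if r["region"].sum()>10 else "")
# white / colour segmentation
hsv=cv2.cvtColor(p,cv2.COLOR_RGB2HSV); X=cloud(C,d)
H,S,V=cv2.split(hsv)
def comps(m,z,lo,box,name):
    mm=np.zeros_like(m); x0,y0,x1,y1=box; mm[y0:y1,x0:x1]=m[y0:y1,x0:x1]
    n,l,st,_=cv2.connectedComponentsWithStats(mm.astype(np.uint8))
    for i in range(1,n):
        if st[i,4]>lo: print(name,st[i,4],rect(C,l==i,z),"depth z",round(float(np.median(X[l==i][:,2])),3))
comps((S<60)&(V>170),.045,80,(240,230,345,280),"tublid")
comps((H>15)&(H<32)&(S>140)&(V>150),.048,80,(350,185,420,270),"yel")
comps(((H<8)|(H>172))&(S>140)&(V>100),.048,80,(350,185,420,270),"red")
comps((H>100)&(H<125)&(S>100),.028,200,(350,180,450,275),"tray blue")
comps((S<60)&(V>150),.030,200,(225,170,345,212),"frame")
comps((S<60)&(V<130),.026,200,(180,205,236,285),"bin")
comps(((H<12)|(H>172))&(S>150)&(V>100),.1,50,(435,170,470,270),"lidedge")
E
```

```text
tub0_c 0.55 [321. 254.] 519 (array([456.6,  26.1]), (85.9, 58.2), 5.6)
tub0_c 0.31 [282. 193.] 3102 (array([644.5, 142.8]), (317.4, 98.5), 85.5)
yel0_c 0.77 [379. 253.] 281 (array([ 453.6, -139.6]), (55.3, 55.0), 89.2)
yel0_c 0.25 [451. 224.] 1078 (array([ 544.7, -361.9]), (248.4, 43.1), 4.9)
red0_c 0.44 [380. 254.] 233 (array([ 450.5, -141.1]), (50.1, 49.6), -46.2)
lid 0.77 [448. 222.] 1140 (array([ 543.6, -347.9]), (240.2, 44.5), 5.4)
bin_in 0.59 [208. 242.] 2672 (array([480.9, 386.9]), (213.4, 127.0), -8.3)
bin_in 0.49 [400. 204.] 304 (array([ 614.8, -218.9]), (60.3, 57.4), -46.1)
ramekin 0.64 [285. 190.] 3012 (array([643.7, 143. ]), (316.4, 94.3), 86.3)
ramekin 0.54 [329. 220.] 230 (array([554.2,  15.4]), (49.5, 49.5), 89.1)
deck 0.93 [415. 222.] 6330 (array([ 532.4, -239.1]), (311.5, 253.0), -84.4)
deck 0.55 [449. 220.] 1145 (array([ 545.6, -368.1]), (253.1, 48.2), 4.2)
pocket0 0.83 [282. 193.] 2974 (array([644.9, 143.4]), (315.7, 95.2), 86.3)
tublid 514 (array([453.7, 204.5]), (86.2, 56.7), -19.1) depth z 0.045
tublid 513 (array([455.1,  26.3]), (86.6, 57.7), 6.3) depth z 0.044
yel 228 (array([ 614. , -217.5]), (52.7, 49.4), -1.5) depth z 0.048
yel 228 (array([ 603.1, -124.5]), (50.5, 50.2), -46.0) depth z 0.048
yel 236 (array([ 452. , -139.6]), (52.0, 49.1), -1.3) depth z 0.048
red 249 (array([ 533.6, -223.1]), (52.6, 51.9), -46.2) depth z 0.047
red 243 (array([ 458.4, -225.7]), (49.3, 48.9), 89.2) depth z 0.048
tray blue 2332 (array([ 532.9, -214.8]), (260.5, 239.9), -85.2) depth z 0.007
frame 959 (array([645.7, 144.5]), (320.5, 93.7), 86.3) depth z 0.03
bin 2602 (array([482.6, 386.2]), (208.8, 121.8), -7.8) depth z 0.006
lidedge 356 (array([ 544.7, -361.5]), (239.8, 13.0), 4.7) depth z 0.124
```

```bash
python3 -c "
from h import *
go(455,26,170,6.3)"
```

```text
go (455, 26, 170, 6.3) shift [ 14.49 -16.28   0.96] turn z 3.15 | after turn, shift [  9.98 -19.37   0.96]
```

```bash
J="python3 -m jog"
python3 -m jog '[[[0,0,0],[0,0,0.79],-1],[[0,0,0],[0,0,0.79],-1],[[0,0,0],[0,0,0.79],-1],[[0,0,0],[0,0,0.78],-1]]'
python3 -m jog '[[[0.5,-0.97,0.05],[0,0,0],-1],[[0.5,-0.97,0.05],[0,0,0],-1],[[0.5,-0.97,0.05],[0,0,0],-1],[[0.5,-0.97,0.05],[0,0,0],-1],[[0.5,-0.97,0.05],[0,0,0],-1]]' >/dev/null
python3 -m jog '[[[0.5,-0.97,0.05],[0,0,0],-1],[[0.5,-0.97,0.05],[0,0,0],-1],[[0.5,-0.97,0.05],[0,0,0],-1],[[0.5,-0.97,0.05],[0,0,0],-1],[[0.5,-0.97,0.05],[0,0,0],-1]]' >/dev/null
python3 -m jog '[[[0.5,-0.97,0.05],[0,0,0],-1],[[0.5,-0.97,0.05],[0,0,0],-1],[[0.5,-0.97,0.05],[0,0,0],-1],[[0.5,-0.97,0.05],[0,0,0],-1],[[0.5,-0.97,0.05],[0,0,0],-1]]' >/dev/null
python3 -m jog '[[[0.5,-0.97,0.05],[0,0,0],-1],[[0.5,-0.97,0.05],[0,0,0],-1],[[0.5,-0.97,0.05],[0,0,0],-1],[[0.5,-0.97,0.05],[0,0,0],-1],[[0.5,-0.97,0.05],[0,0,0],-1]]'
python3 -m jog '[[[0,0,0],[0,0,0],-1],[[0,0,0],[0,0,0],-1]]'
cat > look.py <<'E'
from h import *
import sys
# usage: look.py kind name ; finds blobs of kind in wrist picture, in world mm
def look(kind,name,lo=300,z=None,cn="wrist"):
    C,p,d=snap(cn,name); X=cloud(C,d); H,S,V=cv2.split(cv2.cvtColor(p,cv2.COLOR_RGB2HSV))
    m={"white":(S<60)&(V>150),"yel":(H>15)&(H<32)&(S>140)&(V>120),"red":((H<8)|(H>172))&(S>140)&(V>80),
       "blue":(H>100)&(H<125)&(S>100)}[kind]
    n,l,st,_=cv2.connectedComponentsWithStats(m.astype(np.uint8))
    for i in range(1,n):
        if st[i,4]>lo:
            zz=z or float(np.median(X[l==i][:,2]))
            print(kind,st[i].tolist(),rect(C,l==i,zz),"z",round(float(np.median(X[l==i][:,2])),4))
    return C,p,d,X
if __name__=="__main__": look(sys.argv[1],sys.argv[2],z=float(sys.argv[3]) if len(sys.argv)>3 else None); print(yaw())
E
python3 look.py white w1 0.045
```

```text
time_s: 0.95
eef_pos: [0.2212, -0.5845, 0.1989]
tcp_rot: [3.137, 0.168, 0.0]
ft_force: [-1.1, 0.2, -0.2]
width: 0.0856
grip_force: 0.0
time_s: 2.95
eef_pos: [0.4561, 0.0282, 0.1691]
tcp_rot: [3.137, 0.173, 0.001]
ft_force: [0.1, -0.1, 0.6]
width: 0.085
grip_force: 0.0
time_s: 3.15
eef_pos: [0.4555, 0.0272, 0.1688]
tcp_rot: [3.136, 0.176, -0.001]
ft_force: [-0.5, 0.9, -0.5]
width: 0.0855
grip_force: 0.0
white [284, 0, 110, 22, 1239] (array([586.1,  27.8]), (80.4, 14.0), -83.5) z 0.0291
white [450, 0, 190, 238, 23630] (array([ 519.6, -164.2]), (190.8, 155.6), 4.9) z 0.0193
white [316, 24, 68, 73, 983] (array([552.4,  14.8]), (52.0, 51.9), 6.5) z 0.044
white [326, 41, 42, 44, 1427] (array([551.1,  17.3]), (31.5, 31.3), -43.6) z 0.0042
white [67, 97, 96, 121, 7331] (array([452.8, 201.2]), (89.0, 59.2), -19.1) z 0.0441
white [288, 176, 68, 54, 2692] (array([434.1,  22.6]), (59.1, 48.5), -85.8) z 0.0442
6.327045149430273
```

View pics/w1.png

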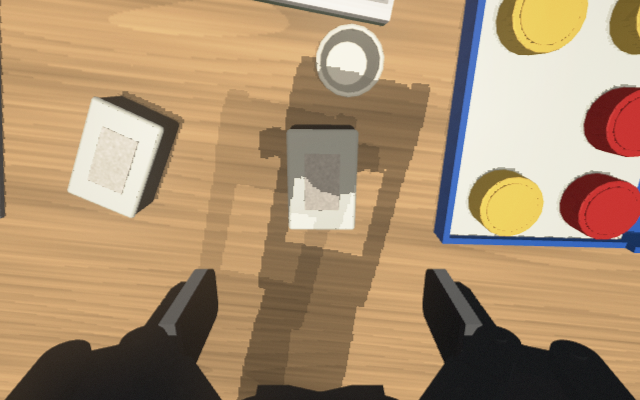

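```bash
cat > hz.py <<'E'
from h import *
import sys
def hz(lo,hi,name,zp,cn="wrist",area=300,xy=None):
    C,p,d=snap(cn,name); X=cloud(C,d); S=cv2.cvtColor(p,cv2.COLOR_RGB2HSV)[:,:,1]
    m=(X[:,:,2]>lo)&(X[:,:,2]<hi)&(d>.05)
    n,l,st,_=cv2.connectedComponentsWithStats(m.astype(np.uint8),connectivity=4)
    for i in range(1,n):
        if st[i,4]>area: print(st[i].tolist(),rect(C,l==i,zp),"z",round(float(np.median(X[l==i][:,2])),4))
    return C,p,d,X
if __name__=="__main__":
    hz(float(sys.argv[1]),float(sys.argv[2]),sys.argv[3],float(sys.argv[4])); s=arm.observe(); print(np.round(s["eef_pos"],4),yaw())
E
python3 hz.py .038 .052 w2 .045
```

```text
[505, 0, 82, 53, 3543] (array([ 592.5, -126.9]), (59.2, 35.5), -83.6) z 0.0476
[625, 0, 15, 50, 564] (array([ 600.4, -193.7]), (36.1, 10.2), 22.1) z 0.0436
[314, 23, 69, 74, 1297] (array([552.4,  15.2]), (52.7, 52.3), -34.7) z 0.0438
[597, 87, 43, 69, 2359] (array([ 527.1, -211. ]), (57.7, 33.2), 22.1) z 0.0473
[66, 97, 97, 121, 7400] (array([453.1, 201.2]), (89.5, 59.7), -19.2) z 0.0441
[285, 129, 72, 100, 6879] (array([454.5,  25.6]), (88.1, 59.2), 6.1) z 0.0442
[474, 173, 69, 63, 3237] (array([ 450.8, -140.2]), (60.1, 55.6), 74.3) z 0.0475
[570, 177, 70, 62, 3343] (array([ 457.5, -226.5]), (63.3, 55.4), 74.1) z 0.0475
[0.4554 0.0261 0.1688] 6.268301059944658
```

```bash
python3 -m jog '[[[0,0,0.98],[0,0,0],-1],[[0,0,0.98],[0,0,0],-1],[[0,0,0.98],[0,0,0],-1],[[0,0,0.98],[0,0,0],-1],[[0,0,0.98],[0,0,0],-1]]' |tail -5
python3 -m jog '[[[0,0,0],[0,0,0],1],[[0,0,0],[0,0,0],1],[[0,0,0],[0,0,0],1],[[0,0,0],[0,0,0],1],[[0,0,0],[0,0,0],1]]' 60
python3 -m jog '[[[0,0,0],[0,0,0],1],[[0,0,0],[0,0,0],1],[[0,0,0],[0,0,0],1]]'
python3 -m jog '[[[0,0,-0.8],[0,0,0],1],[[0,0,-0.8],[0,0,0],1],[[0,0,-0.8],[0,0,0],1],[[0,0,-0.8],[0,0,0],1],[[0,0,0],[0,0,0],1]]'
python3 -c "
from h import *
go(645,144,118,86.3)"
```

```text
eef_pos: [0.4556, 0.0255, 0.021]
tcp_rot: [3.137, 0.169, 0.001]
ft_force: [0.2, -0.7, 0.5]
width: 0.0851
grip_force: 0.0
time_s: 4.25
eef_pos: [0.4568, 0.0266, 0.0232]
tcp_rot: [3.136, 0.172, 0.004]
ft_force: [-0.8, 0.3, -0.8]
width: 0.0125
grip_force: 0.0
time_s: 4.55
eef_pos: [0.4557, 0.0269, 0.022]
tcp_rot: [3.137, 0.173, 0.0]
ft_force: [0.6, -0.1, -0.6]
width: -0.0001
grip_force: 0.0
time_s: 5.05
eef_pos: [0.4584, 0.0266, 0.1214]
tcp_rot: [3.136, 0.173, 0.01]
ft_force: [0.0, -0.5, -0.6]
width: 0.0
grip_force: 0.0
go (645, 144, 118, 86.3) shift [ 6.61 -3.21  0.15] turn z -17.45 | after turn, shift [4.31 5.95 0.15]
```

```bash
python3 -m jog '[[[0,0,-0.8],[0,0,0],-1],[[0,0,-0.8],[0,0,0],-1],[[0,0,0],[0,0,0],-1],[[0,0,0],[0,0,0],-1],[[0,0,0],[0,0,0],-1]]' >/dev/null
python3 hz.py .038 .052 w3 .045
```

```text
[509, 0, 84, 51, 3438] (array([ 591.4, -126.9]), (59.5, 33.5), -83.6) z 0.0476
[315, 20, 70, 76, 1352] (array([552.5,  15.1]), (52.6, 52.2), 64.0) z 0.0438
[602, 86, 38, 70, 2003] (array([ 526.4, -208.3]), (56.6, 28.9), 22.2) z 0.0472
[63, 96, 98, 123, 7619] (array([453. , 201.2]), (89.4, 59.6), -19.1) z 0.0441
[285, 128, 74, 102, 7099] (array([454.6,  25.6]), (88.4, 59.2), 6.1) z 0.0442
[478, 173, 69, 64, 3346] (array([ 450.8, -140.2]), (60.3, 55.3), 65.0) z 0.0475
[575, 177, 65, 63, 3269] (array([ 456.4, -223.3]), (60.2, 53.9), 22.2) z 0.0475
[0.4545 0.027  0.1641] 6.291227548051694
```

View pics/w3.png

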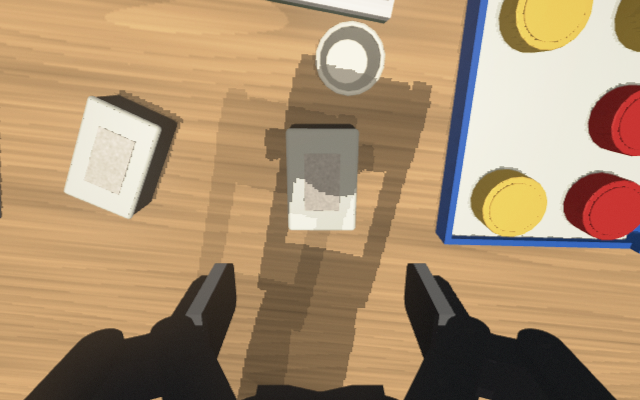

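Run:
```python
from h import *
C,p,d=snap("wrist","w4")
f,cx,cy,T=C; M=np.array(arm.calibration("wrist")["mount"])
v,u=np.mgrid[:400,:640]
P=np.stack([(u-cx)/f*d,-(v-cy)/f*d,-d,np.ones_like(d)],-1)@M.T
for (a,b) in ((210,280),(225,275),(230,268),(412,268),(420,275),(150,350),(320,395),(200,300),(205,320)):
    print((a,b),p[b,a],d[b,a],np.round(P[b,a,:3]*1000,1))
print(arm.observe()["width"])
m=(d>0.02)&(d<.2); q=P[m][:,:3]*1000; print(m.sum(),q.max(0),q.min(0))
i=np.argsort(-q[:,2])[:3000]; print(np.median(q[i],0),q[i].min(0),q[i].max(0))
```

```text
(210, 280) [60 50 42] 0.13353048 [ 10.9 -40.6 -57.1]
(225, 275) [150 119  83] 0.38454726 [-116.8 -100.9  165. ]
(230, 268) [206 164 115] 0.38291162 [-108.9  -95.2  165.9]
(412, 268) [209 166 117] 0.38200417 [-108.2   98.1  165. ]
(420, 275) [33 29 24] 0.1409263 [  8.9  39.3 -50. ]
(150, 350) [43 38 33] 0.096662275 [ 12.5 -45.5 -95.4]
(320, 395) [35 33 29] 0.08549998 [ 1.040e+01  1.000e-01 -1.079e+02]
(200, 300) [50 41 33] 0.12260248 [ 10.2 -40.7 -68.8]
(205, 320) [45 37 30] 0.12398909 [  2.9 -39.4 -69.8]
0.08458547069824009
31059 [ 18.49705792  71.65653036 -41.19347315] [ -11.83341211  -71.59161739 -116.24107772]
[  6.77799753 -39.07758813 -55.245367  ] [-11.83341211 -53.29090835 -63.5026036 ] [ 12.26549714  53.31989012 -41.19347315]
```

```bash
python3 -m jog '[[[0,0.05,0.97],[0,0,0],-1],[[0,0,0.97],[0,0,0],-1],[[0,0,0.97],[0,0,0],-1],[[0,0,0.97],[0,0,0],-1],[[0,0,0.97],[0,0,0],-1]]' |tail -5
python3 -m jog '[[[0,0,0.5],[0,0,0],-1],[[0,0,0.45],[0,0,0],-1],[[0,0,0],[0,0,0],-1]]'
python3 -m jog '[[[0,0,0],[0,0,0],1],[[0,0,0],[0,0,0],1],[[0,0,0],[0,0,0],1],[[0,0,0],[0,0,0],1],[[0,0,0],[0,0,0],1]]' 60
python3 -m jog '[[[0,0,0],[0,0,0],1],[[0,0,0],[0,0,0],1],[[0,0,0],[0,0,0],1]]'
```

```text
eef_pos: [0.4549, 0.0254, 0.0184]
tcp_rot: [-3.137, -0.172, 0.002]
ft_force: [0.4, 0.5, 0.4]
width: 0.0852
grip_force: 0.0
time_s: 6.45
eef_pos: [0.4529, 0.0257, -0.0109]
tcp_rot: [-3.136, -0.172, 0.009]
ft_force: [0.2, -0.6, 0.4]
width: 0.0855
grip_force: 0.0
time_s: 6.95
eef_pos: [0.4568, 0.0252, -0.0072]
tcp_rot: [3.137, 0.172, 0.003]
ft_force: [-1.3, 0.3, 5.9]
width: 0.0586
grip_force: 66.0
time_s: 7.25
eef_pos: [0.4568, 0.0253, -0.0072]
tcp_rot: [3.137, 0.172, 0.003]
ft_force: [-0.3, -0.2, 6.7]
width: 0.0586
grip_force: 66.0
```

```bash
python3 -m jog '[[[0,0,-0.4],[0,0,0],1],[[0,0,-0.8],[0,0,0],1],[[0,0,-0.8],[0,0,0],1],[[0,0,-0.8],[0,0,0],1],[[0,0,-0.8],[0,0,0],1]]' | grep -v tcp
python3 -m jog '[[[0,0,0],[0,0,-0.97],1],[[0,0,0],[0,0,-0.97],1],[[0,0,0],[0,0,-0.97],1],[[0,0,0],[0,0,-0.97],1],[[0,0,0],[0,0,-0.97],1]]' >/dev/null
python3 -m jog '[[[0,0,0],[0,0,-0.97],1],[[0,0,0],[0,0,-0.97],1],[[0,0,0],[0,0,-0.97],1],[[0,0,0],[0,0,-0.97],1],[[0,0,0],[0,0,-0.97],1]]' >/dev/null
python3 -m jog '[[[0,0,0],[0,0,-0.97],1],[[0,0,0],[0,0,-0.97],1],[[0,0,0],[0,0,-0.97],1],[[0,0,0],[0,0,-0.97],1],[[0,0,0],[0,0,-0.97],1]]' >/dev/null
python3 -m jog '[[[0,0,0],[0,0,-0.97],1],[[0,0,0],[0,0,-0.97],1],[[0,0,0],[0,0,-0.97],1],[[0,0,0],[0,0,0],1],[[0,0,0],[0,0,0],1]]'
python3 -c "
from h import *
go(645,144,100,86.3)"
cat hz.py >/dev/null
python3 - <<'E'
from h import *
C,p,d=snap("wrist","w5")
X=cloud(C,d); s=arm.observe()
m=(np.abs(X[:,:,0]-s["eef_pos"][0])<.06)&(np.abs(X[:,:,1]-s["eef_pos"][1])<.06)&(X[:,:,2]>.06)&(X[:,:,2]<.2)
q=X[m];print(np.round(np.percentile(q,[1,25,50,75,99],axis=0),3))
E
```

```text
time_s: 7.75
eef_pos: [0.4551, 0.0254, 0.1009]
ft_force: [0.4, -0.1, -2.1]
width: 0.0588
grip_force: 65.2
time_s: 9.75
eef_pos: [0.4554, 0.0254, 0.0998]
tcp_rot: [-2.294, -2.147, 0.0]
ft_force: [0.5, 0.6, -2.4]
width: 0.0585
grip_force: 65.3
go (645, 144, 100, 86.3) shift [ 4.36  6.04 -0.01] turn z -0.02 | after turn, shift [ 4.35  6.05 -0.01]
[[ 0.399 -0.018  0.119]
 [ 0.432  0.021  0.151]
 [ 0.456  0.034  0.152]
 [ 0.479  0.044  0.183]
 [ 0.512  0.068  0.199]]
```

View pics/w5.png

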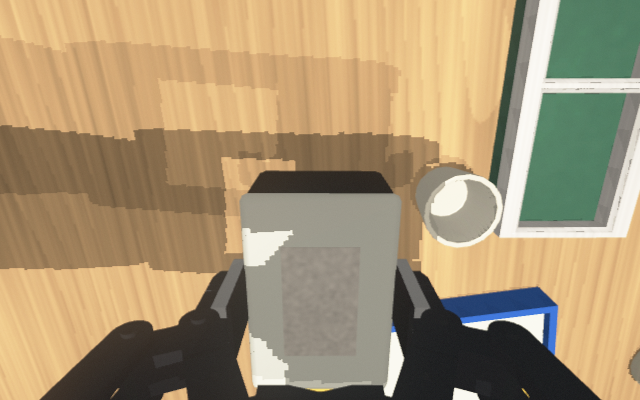

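```bash
python3 -m jog '[[[0,0.9,0],[0,0,0],1],[[0,0.9,0],[0,0,0],1],[[0,0.9,0],[0,0,0],1],[[0,0.9,0],[0,0,0],1],[[0,0.9,0],[0,0,0],1]]' | grep -v tcp
python3 -m jog '[[[0.1,0.75,0],[0,0,0],1],[[0,0.75,0],[0,0,0],1],[[0,0,0],[0,0,0],1],[[0,0,0],[0,0,0],1]]' | grep -v tcp
cat > fr.py <<'E'
from h import *
import sys
C,p,d=snap("wrist",sys.argv[1]); X=cloud(C,d); s=arm.observe(); e=s["eef_pos"]
z=X[:,:,2]
def big(m):
    n,l,st,_=cv2.connectedComponentsWithStats(m.astype(np.uint8),connectivity=4); i=1+np.argmax(st[1:,4]); return l==i
try:
    r=np.hypot(X[:,:,0]-e[0],X[:,:,1]-e[1])
    m=big((np.abs(z-e[2]-.0522)<.006)&(r<.06)); print("held tub",m.sum(),rect(C,m,float(np.median(z[m]))),round(float(np.median(z[m])),4))
except Exception as ex: print(ex)
m=big((z>.024)&(z<.036)&(X[:,:,0]>.58)&(X[:,:,0]<.71)&(X[:,:,1]>-.03)&(X[:,:,1]<.32)); print("frame",m.sum(),rect(C,m,.030))
# pockets as holes
cs,hi=cv2.findContours(m.astype(np.uint8),cv2.RETR_CCOMP,1)
for c,h in zip(cs,hi[0]):
    if h[3]>=0 and cv2.contourArea(c)>1000:
        k=np.zeros((400,640),np.uint8); cv2.drawContours(k,[c],-1,1,-1); print("hole",rect(C,k,.030))
print("tcp",np.round(e*1000,1),yaw())
E
python3 fr.py w6
```

```text
time_s: 10.3
eef_pos: [0.5914, 0.0167, 0.0996]
ft_force: [-0.0, 0.0, -2.0]
width: 0.0584
grip_force: 65.5
time_s: 10.7
eef_pos: [0.6351, 0.0168, 0.0991]
ft_force: [-1.1, -0.5, -2.6]
width: 0.0585
grip_force: 65.8
held tub 30030 (array([634.9,  15.2]), (90.0, 89.2), -3.6) 0.1505
frame 9227 (array([639.7,  87. ]), (112.8, 93.7), 86.3)
tcp [634.6  16.9  99.2] 86.2862475736072
```

View pics/w6.png

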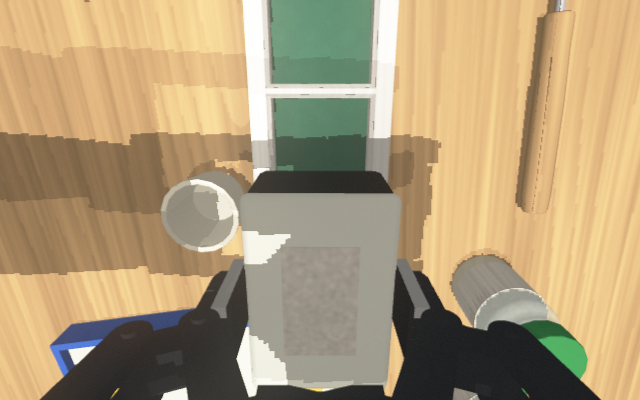

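```bash
python3 -c "
from h import *
C=cam('wrist')
print(px2z(C,[[250,90],[320,90.5],[394,90],[244,45],[399,45],[269,45],[378,45]],.03)*1000)
p=cv2.imread('pics/w6.png'); print(p[80:102,320].tolist()); print(p[45,235:280].sum(1).tolist(),p[45,370:405].sum(1).tolist())"
```

```text
[[594.22892522  94.50578726  30.        ]
 [639.41986868  91.31342133  30.        ]
 [687.21043203  88.57598013  30.        ]
 [593.85650368 121.43436172  30.        ]
 [690.27635403 115.27172816  30.        ]
 [609.41466384 120.43996856  30.        ]
 [677.21870727 116.10630208  30.        ]]
[[110, 137, 97], [111, 137, 98], [110, 137, 98], [135, 155, 132], [194, 207, 208], [206, 218, 222], [210, 221, 225], [156, 166, 170], [224, 233, 236], [245, 249, 251], [246, 250, 251], [245, 250, 251], [246, 250, 251], [234, 241, 244], [210, 221, 225], [202, 213, 218], [201, 212, 219], [201, 213, 218], [130, 151, 128], [108, 135, 96], [109, 136, 97], [110, 137, 98]]
[579, 584, 589, 596, 592, 585, 575, 568, 558, 569, 722, 759, 761, 761, 761, 763, 764, 762, 761, 761, 762, 763, 764, 764, 763, 762, 761, 761, 678, 631, 685, 683, 676, 576, 455, 430, 353, 368, 401, 400, 399, 400, 398, 399, 397] [413, 431, 520, 655, 681, 674, 633, 616, 735, 755, 756, 758, 758, 758, 755, 754, 754, 756, 757, 757, 757, 758, 757, 757, 754, 742, 651, 577, 584, 585, 588, 589, 583, 582, 584]
```

```bash
python3 -m jog '[[[0.86,0,0],[0,0,0],1],[[0.86,0,0],[0,0,0],1],[[0.86,0,0],[0,0,0],1],[[0.86,0,0],[0,0,0],1],[[0.85,0,0],[0,0,0],1]]' | grep -v tcp
python3 -m jog '[[[0,0,0.55],[0,0,0],1],[[0,0,0.55],[0,0,0],1],[[0,0,0.55],[0,0,0],1],[[0,0,0.5],[0,0,0],1],[[0,0,0],[0,0,0],1]]'
python3 fr.py w7
```

```text
time_s: 11.25
eef_pos: [0.6427, 0.1462, 0.0998]
ft_force: [-0.1, -0.0, -3.6]
width: 0.0586
grip_force: 65.8
time_s: 11.75
eef_pos: [0.6408, 0.144, 0.0311]
tcp_rot: [-2.29, -2.145, 0.009]
ft_force: [-1.2, 0.1, -3.1]
width: 0.0583
grip_force: 71.7
held tub 29944 (array([640.9, 142.7]), (91.1, 88.9), -3.3) 0.0824
frame 15840 (array([646.6, 193.1]), (129.4, 93.6), 86.3)
tcp [642.1 144.2  32.8] 86.2597837514234
```

```bash
python3 -m jog '[[[0.03,0.03,0.1],[0,0,0],1],[[0,0,0.2],[0,0,0],1],[[0,0,0.2],[0,0,0],1],[[0,0,0.1],[0,0,0],1],[[0,0,0],[0,0,0],1]]'
python3 -m jog '[[[0,0,0.1],[0,0,0],1],[[0,0,0.1],[0,0,0],1],[[0,0,0],[0,0,0],1],[[0,0,0],[0,0,0],1]]'
```

```text
time_s: 12.3
eef_pos: [0.6443, 0.146, 0.0165]
tcp_rot: [-2.291, -2.149, 0.002]
ft_force: [-0.3, -0.1, -2.9]
width: 0.0584
grip_force: 71.8
time_s: 12.7
eef_pos: [0.6448, 0.1461, 0.0112]
tcp_rot: [-2.291, -2.149, 0.0]
ft_force: [-0.0, 0.1, -3.0]
width: 0.0582
grip_force: 71.8
```

```bash
python3 -m jog '[[[0,0,0.1],[0,0,0],1],[[0,0,0],[0,0,0],1]]'|grep -E "eef|ft"
python3 -m jog '[[[0,0,0.1],[0,0,0],1],[[0,0,0],[0,0,0],1]]'|grep -E "eef|ft"
```

```text
eef_pos: [0.6446, 0.146, 0.0079]
ft_force: [-1.0, 1.6, -3.0]
eef_pos: [0.6452, 0.1461, 0.0069]
ft_force: [-5.2, -1.4, 6.3]
```

```bash
python3 -m jog '[[[0,0,0],[0,0,0],0],[[0,0,0],[0,0,0],-1],[[0,0,0],[0,0,0],-1],[[0,0,0],[0,0,0],-1],[[0,0,0],[0,0,0],-1]]'|grep -E "eef|ft|wid"
python3 -m jog '[[[0,0,-0.4],[0,0,0],-1],[[0,0,-0.9],[0,0,0],-1],[[0,0,-1],[0,0,0],-1],[[0,0,-1],[0,0,0],-1],[[0,0,-1],[0,0,0],-1]]'|grep -E "eef|ft|wid"
python3 -m jog '[[[0,0,-0.5],[0,0,0],-1],[[0,0,0],[0,0,0],-1],[[0,0,0],[0,0,0],-1]]'|grep -E "eef|ft|wid"
python3 hz.py .02 .07 w8 .059
python3 -c "
from h import *
go(453,201.2,150,160.8)"
```

```text
eef_pos: [0.6449, 0.1461, 0.0052]
ft_force: [-0.6, -0.1, -0.4]
width: 0.0854
eef_pos: [0.645, 0.1461, 0.1365]
ft_force: [1.3, -0.1, -0.1]
width: 0.0858
eef_pos: [0.6444, 0.146, 0.1485]
ft_force: [0.1, 0.5, 0.1]
width: 0.0848
[254, 0, 130, 340, 22478] (array([643.4, 142.6]), (267.8, 84.5), 86.3) z 0.0296
[6, 75, 136, 105, 10466] (array([468.8, 205. ]), (93.2, 59.6), -19.1) z 0.044
[207, 291, 53, 60, 1804] (array([563.8,  31. ]), (63.5, 41.7), 68.6) z 0.036
[0.6437 0.1459 0.1474] 86.32567156794838
go (453, 201.2, 150, 160.8) shift [ 1.43 -6.46 -0.07] turn z -16.25 | after turn, shift [ 6.61 -0.35 -0.07]
```

View pics/w8.png

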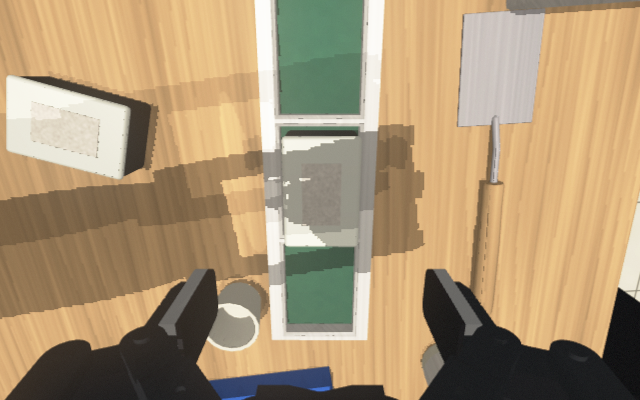

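```bash
python3 -m jog '[[[0,0,0],[0,0,-0.96],-1],[[0,0,0],[0,0,-0.96],-1],[[0,0,0],[0,0,-0.96],-1],[[0,0,0],[0,0,-0.96],-1],[[0,0,0],[0,0,-0.96],-1]]' >/dev/null
python3 -m jog '[[[0,0,0],[0,0,-0.96],-1],[[0,0,0],[0,0,-0.96],-1],[[0,0,0],[0,0,-0.96],-1],[[0,0,0],[0,0,-0.96],-1],[[0,0,0],[0,0,-0.96],-1]]' >/dev/null
python3 -m jog '[[[0,0,0],[0,0,-0.96],-1],[[0,0,0],[0,0,-0.96],-1],[[0,0,0],[0,0,-0.96],-1],[[0,0,0],[0,0,-0.96],-1],[[0,0,0],[0,0,-0.96],-1]]' >/dev/null
python3 -m jog '[[[0.9,-0.05,0],[0,0,-0.96],-1],[[0.95,-0.05,0],[0,0,-0.89],-1],[[0.95,-0.05,0],[0,0,0],-1],[[0.95,-0.05,0],[0,0,0],-1],[[0.95,-0.05,0],[0,0,0],-1]]' >/dev/null
python3 -m jog '[[[0.95,-0.05,0],[0,0,0],-1],[[0.96,-0.05,0],[0,0,0],-1],[[0,0,0],[0,0,0],-1],[[0,0,0],[0,0,0],-1]]'
python3 hz.py .038 .07 w9 .045
```

```text
time_s: 16.85
eef_pos: [0.4551, 0.2069, 0.1479]
tcp_rot: [-0.522, -3.096, 0.002]
ft_force: [0.6, -0.0, 0.1]
width: 0.0856
grip_force: 0.0
[276, 127, 77, 108, 7952] (array([450.8, 203.5]), (88.7, 59.2), -19.1) z 0.0443
[593, 261, 47, 67, 1822] (array([634.5, 421.1]), (67.3, 40.2), -22.2) z 0.0533
[555, 330, 62, 29, 566] (array([681.2, 395.4]), (67.0, 16.8), 49.0) z 0.0499
[268, 346, 102, 45, 3088] (array([631.7, 142. ]), (95.5, 48.2), 83.6) z 0.0574
[0.456  0.2068 0.1483] 160.8194722259653
```

```bash
python3 -c "
from h import *
go(450.8,203.5,-10,160.9)"
```

```text
go (450.8, 203.5, -10, 160.9) shift [ 0.12 -0.16  5.28] turn z -0.02 | after turn, shift [ 0.12 -0.15  5.28]
```

```bash
python3 -m jog '[[[0.12,-0.15,0.9],[0,0,0],-1],[[0,0,0.9],[0,0,0],-1],[[0,0,0.9],[0,0,0],-1],[[0,0,0.9],[0,0,0],-1],[[0,0,0.9],[0,0,0],-1]]' |grep -E "eef|ft"
python3 -m jog '[[[0,0,0.45],[0,0,0],-1],[[0,0,0.33],[0,0,0],-1],[[0,0,0],[0,0,0],-1]]'|grep -E "eef|ft"
python3 -m jog '[[[0,0,0],[0,0,0],1],[[0,0,0],[0,0,0],1],[[0,0,0],[0,0,0],1],[[0,0,0],[0,0,0],1],[[0,0,0],[0,0,0],1]]' 60
python3 -m jog '[[[0,0,0],[0,0,0],1],[[0,0,-0.4],[0,0,0],1],[[0,0,-0.8],[0,0,0],1],[[0,0,-0.9],[0,0,0],1],[[0,0,-0.9],[0,0,0],1]]' | grep -v tcp
python3 -m jog '[[[0,0,-0.6],[0,0,0],1],[[0,0,0],[0,0,0],1],[[0,0,0],[0,0,0],1]]' | grep -v tcp
python3 -c "
from h import *
go(650,182,100,86.3)"
```

```text
eef_pos: [0.452, 0.2034, 0.0127]
ft_force: [1.3, -0.4, 0.7]
eef_pos: [0.4508, 0.2035, -0.0102]
ft_force: [-0.2, 0.6, -0.3]
time_s: 18.2
eef_pos: [0.4529, 0.2044, -0.0074]
tcp_rot: [0.523, 3.095, 0.002]
ft_force: [-0.1, 0.3, 6.9]
width: 0.0586
grip_force: 66.5
time_s: 18.7
eef_pos: [0.4504, 0.2038, 0.082]
ft_force: [0.2, 0.0, -2.8]
width: 0.0583
grip_force: 65.5
time_s: 19.0
eef_pos: [0.451, 0.2039, 0.0988]
ft_force: [-0.8, -0.1, -2.4]
width: 0.0584
grip_force: 65.7
go (650, 182, 100, 86.3) shift [-6.51  1.49 -0.04] turn z 16.26 | after turn, shift [-0.3   6.67 -0.04]
```

```bash
python3 -m jog '[[[0,0,0],[0,0,0.96],1],[[0,0,0],[0,0,0.96],1],[[0,0,0],[0,0,0.96],1],[[0,0,0],[0,0,0.96],1],[[0,0,0],[0,0,0.96],1]]' >/dev/null
python3 -m jog '[[[0,0,0],[0,0,0.96],1],[[0,0,0],[0,0,0.96],1],[[0,0,0],[0,0,0.96],1],[[0,0,0],[0,0,0.96],1],[[0,0,0],[0,0,0.96],1]]' >/dev/null
python3 -m jog '[[[0,0,0],[0,0,0.96],1],[[0,0,0],[0,0,0.96],1],[[0,0,0],[0,0,0.96],1],[[0,0,0],[0,0,0.96],1],[[0,0,0],[0,0,0.96],1]]' >/dev/null
python3 -m jog '[[[0,0,0],[0,0,0.96],1],[[0,0,0],[0,0,0.92],1],[[-0.04,0.94,0],[0,0,0],1],[[-0.04,0.95,0],[0,0,0],1],[[-0.04,0.95,0],[0,0,0],1]]' >/dev/null
python3 -m jog '[[[-0.04,0.95,0],[0,0,0],1],[[-0.04,0.95,0],[0,0,0],1],[[-0.05,0.95,0],[0,0,0],1],[[-0.05,0.96,0],[0,0,0],1],[[0,0,0],[0,0,0],1]]' >/dev/null
python3 -m jog '[[[0,0,0],[0,0,0],1],[[0,0,0],[0,0,0],1]]'
python3 fr.py w10
```

```text
time_s: 21.7
eef_pos: [0.6478, 0.1818, 0.0971]
tcp_rot: [-2.292, -2.145, 0.004]
ft_force: [-0.6, 0.5, -2.2]
width: 0.0585
grip_force: 65.9
held tub 30943 (array([647.9, 183.5]), (89.9, 88.8), -3.6) 0.1487
frame 8676 (array([650.3, 251.1]), (104.2, 93.7), 86.3)
tcp [648.  181.9  97.7] 86.21126999742343
```

View pics/w10.png

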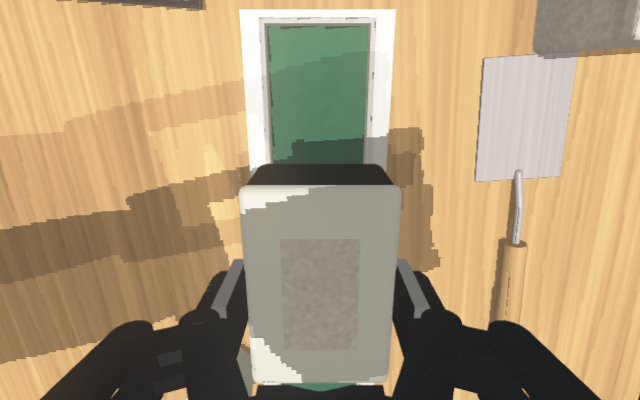

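```bash
python3 -m jog '[[[0.72,-0.02,0],[0,0,0],1],[[0.72,-0.02,0],[0,0,0],1],[[0.72,-0.03,0],[0,0,0],1],[[0,0,0.55],[0,0,0],1],[[0,0,0.55],[0,0,0],1]]' | grep -v tcp
python3 -m jog '[[[0,0,0.55],[0,0,0],1],[[0,0,0.5],[0,0,0],1],[[0,0,0],[0,0,0],1],[[0,0,0],[0,0,0],1]]'
python3 fr.py w11
```

```text
time_s: 22.25
eef_pos: [0.6514, 0.2472, 0.0656]
ft_force: [0.2, 0.4, -2.9]
width: 0.0588
grip_force: 66.0
time_s: 22.65
eef_pos: [0.6514, 0.2458, 0.0334]
tcp_rot: [-2.294, -2.145, 0.002]
ft_force: [-0.2, -0.1, -2.0]
width: 0.0583
grip_force: 65.8
held tub 31009 (array([651.7, 247.5]), (90.4, 88.8), -3.7) 0.085
frame 6191 (array([651.5, 269.2]), (93.5, 70.3), -3.7)
tcp [652.3 246.1  34.6] 86.15174002585212
```

```bash
python3 -m jog '[[[0.03,-0.04,0.1],[0,0,0],1],[[0,0,0.2],[0,0,0],1],[[0,0,0.2],[0,0,0],1],[[0,0,0.1],[0,0,0],1],[[0,0,0],[0,0,0],1]]'
python3 -m jog '[[[0,0,0.1],[0,0,0],1],[[0,0,0.1],[0,0,0],1],[[0,0,0],[0,0,0],1],[[0,0,0],[0,0,0],1]]'
```

```text
time_s: 23.2
eef_pos: [0.65, 0.2473, 0.0153]
tcp_rot: [-2.293, -2.146, 0.002]
ft_force: [0.4, -0.6, -2.3]
width: 0.0586
grip_force: 65.9
time_s: 23.6
eef_pos: [0.6507, 0.2475, 0.0103]
tcp_rot: [-2.294, -2.146, 0.0]
ft_force: [0.0, -0.9, -3.1]
width: 0.0583
grip_force: 65.9
```

```bash
python3 -m jog '[[[0,0,0.1],[0,0,0],1],[[0,0,0],[0,0,0],1]]'|grep -E "eef|ft"
python3 -m jog '[[[0,0,0.1],[0,0,0],1],[[0,0,0],[0,0,0],1]]'|grep -E "eef|ft"
python3 -m jog '[[[0,0,0],[0,0,0],0],[[0,0,0],[0,0,0],-1],[[0,0,0],[0,0,0],-1],[[0,0,0],[0,0,0],-1],[[0,0,0],[0,0,0],-1]]'|grep -E "eef|ft|wid"
python3 -m jog '[[[0,0,-0.4],[0,0,0],-1],[[0,0,-0.9],[0,0,0],-1],[[0,0,-1],[0,0,0],-1],[[0,0,-1],[0,0,0],-1],[[0,0,-1],[0,0,0],-1]]'|grep -E "eef|ft|wid"
python3 -m jog '[[[-0.7,0,-0.5],[0,0,0],-1],[[-0.7,0,0],[0,0,0],-1],[[0,0,0],[0,0,0],-1],[[0,0,0],[0,0,0],-1]]'|grep -E "eef|ft|wid"
python3 - <<'E'
from hz import *
C,p,d,X=hz(.048,.07,"w12",.059)
z=X[:,:,2]
for c in ((643,143.7),(650,248.5)):
    m=(np.hypot(X[:,:,0]-c[0]/1e3,X[:,:,1]-c[1]/1e3)<.027)&(d>.1); q=X[m]
    A=np.c_[q[:,:2]-q[:,:2].mean(0),np.ones(len(q))]; k=np.linalg.lstsq(A,q[:,2],rcond=None)[0]; print(c,"plane slope deg",np.degrees(k[:2]).round(2),"z",k[2].round(4),len(q))
go(533.6,-223,130,94.8)
E
```

```text
eef_pos: [0.6506, 0.2474, 0.007]
ft_force: [-1.3, 0.8, -1.8]
eef_pos: [0.651, 0.2476, 0.0067]
ft_force: [-6.6, -1.2, 9.4]
eef_pos: [0.6508, 0.2475, 0.0043]
ft_force: [-1.2, 0.0, -0.5]
width: 0.0854
eef_pos: [0.6509, 0.2475, 0.1356]
ft_force: [0.7, -0.7, -0.1]
width: 0.0853
eef_pos: [0.6472, 0.2045, 0.1471]
ft_force: [-0.0, -0.1, -0.4]
width: 0.0851
[525, 0, 28, 88, 1619] (array([800.4, 297.6]), (55.2, 14.3), -88.3) z 0.0595
[279, 69, 86, 124, 10094] (array([651. , 248.4]), (88.3, 59.1), 86.2) z 0.0582
[285, 208, 76, 101, 7228] (array([645.1, 146. ]), (90.9, 59.1), 86.2) z 0.0582
(643, 143.7) plane slope deg [ 0.22 -0.16] z 0.0585 3040
(650, 248.5) plane slope deg [ 0.06 -0.03] z 0.0585 4369
go (533.6, -223, 130, 94.8) shift [-14.49  -2.81   0.57] turn z -1.89 | after turn, shift [-13.9   -4.96   0.57]
```

```bash
python3 -c "
from h import *
go(520,-223,145,4.8)"
```

```text
go (520, -223, 145, 4.8) shift [-14.52  -3.26   0.07] turn z 17.74 | after turn, shift [-5.42 13.87  0.07]
```

```bash
python3 -m jog '[[[0,0,0],[0,0,0.985],-1],[[0,0,0],[0,0,0.985],-1],[[0,0,0],[0,0,0.985],-1],[[0,0,0],[0,0,0.985],-1],[[0,0,0],[0,0,0.985],-1]]' >/dev/null
python3 -m jog '[[[0,0,0],[0,0,0.985],-1],[[0,0,0],[0,0,0.985],-1],[[0,0,0],[0,0,0.985],-1],[[0,0,0],[0,0,0.985],-1],[[0,0,0],[0,0,0.985],-1]]' >/dev/null
python3 -m jog '[[[0,0,0],[0,0,0.985],-1],[[0,0,0],[0,0,0.985],-1],[[0,0,0],[0,0,0.985],-1],[[0,0,0],[0,0,0.985],-1],[[0,0,0],[0,0,0.985],-1]]' >/dev/null
python3 -m jog '[[[0,0,0],[0,0,0.985],-1],[[0,0,0],[0,0,0.985],-1],[[0,0,0],[0,0,0.985],-1],[[-0.39,0.99,0],[0,0,0],-1],[[-0.39,0.99,0],[0,0,0],-1]]' >/dev/null
python3 -m jog '[[[-0.39,0.99,0],[0,0,0],-1],[[-0.39,0.99,0],[0,0,0],-1],[[-0.39,0.99,0],[0,0,0],-1],[[-0.39,0.99,0],[0,0,0],-1],[[-0.39,0.99,0],[0,0,0],-1]]' >/dev/null
python3 -m jog '[[[-0.39,0.99,0],[0,0,0],-1],[[-0.39,0.99,0],[0,0,0],-1],[[-0.39,0.99,0],[0,0,0],-1],[[-0.39,0.99,0],[0,0,0],-1],[[-0.39,0.99,0],[0,0,0],-1]]' >/dev/null
python3 -m jog '[[[-0.39,0.99,0],[0,0,0],-1],[[-0.37,0.98,0],[0,0,0],-1],[[0,0,0],[0,0,0],-1],[[0,0,0],[0,0,0],-1]]'
cat > disc.py <<'E'
from h import *
import sys
# colour discs at height z: world centre
C,p,d=snap("wrist",sys.argv[1]); X=cloud(C,d); H,S,V=cv2.split(cv2.cvtColor(p,cv2.COLOR_RGB2HSV)); z=X[:,:,2]
zt=float(sys.argv[2]) if len(sys.argv)>2 else .048
for k,m in (("yel",(H>15)&(H<32)&(S>110)&(V>60)),("red",((H<8)|(H>172))&(S>110)&(V>50))):
    m=m&(np.abs(z-zt)<.006)
    n,l,st,_=cv2.connectedComponentsWithStats(m.astype(np.uint8),connectivity=4)
    for i in range(1,n):
        if st[i,4]>500:
            c=max(cv2.findContours((l==i).astype(np.uint8),0,1)[0],key=cv2.contourArea)[:,0]
            (cc,r)=cv2.minEnclosingCircle((px2z(C,c,zt)[:,:2]*1000).astype(np.float32)); print(k,st[i].tolist(),np.round(cc,1),round(r,1))
print(np.round(arm.observe()["eef_pos"]*1000,1),yaw())
E
python3 disc.py w13
```

```text
time_s: 28.85
eef_pos: [0.5206, -0.2222, 0.1474]
tcp_rot: [-3.137, -0.133, 0.002]
ft_force: [-0.2, 0.4, 0.1]
width: 0.0855
grip_force: 0.0
yel [289, 21, 77, 82, 4876] [ 612.8 -219.1] 27.3
yel [161, 26, 78, 82, 4896] [ 602.3 -128.7] 27.8
yel [188, 226, 65, 61, 2768] [ 452.1 -143.2] 28.6
red [292, 137, 70, 70, 3730] [ 533.2 -225.9] 27.8
red [290, 227, 64, 61, 3025] [ 458.7 -228.5] 28.5
[ 520.8 -221.5  147.5] 4.911775878546967
```

View pics/w13.png

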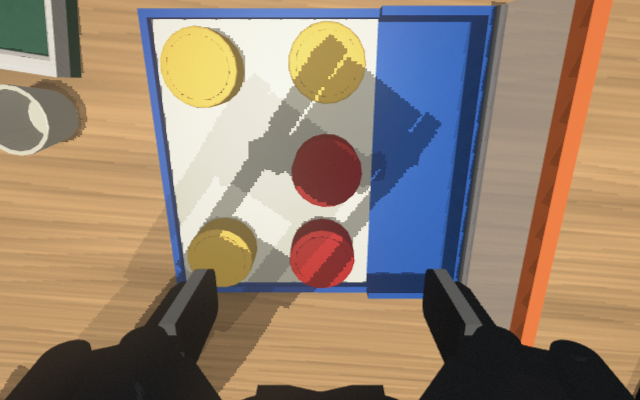

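```bash
python3 -c "
from h import *
go(533.2,-225.9,-4,4.8)"
```

```text
go (533.2, -225.9, -4, 4.8) shift [0.4  0.19 5.05] turn z 0.02 | after turn, shift [0.4  0.19 5.05]
```

```bash
python3 -m jog '[[[0.4,0.19,0.9],[0,0,0],-1],[[0,0,0.9],[0,0,0],-1],[[0,0,0.9],[0,0,0],-1],[[0,0,0.9],[0,0,0],-1],[[0,0,0.9],[0,0,0],-1]]' |grep -E "eef|ft"
python3 -m jog '[[[0,0,0.35],[0,0,0],-1],[[0,0,0.2],[0,0,0],-1],[[0,0,0],[0,0,0],-1]]'|grep -E "eef|ft"
python3 -m jog '[[[0,0,0],[0,0,0],1],[[0,0,0],[0,0,0],1],[[0,0,0],[0,0,0],1],[[0,0,0],[0,0,0],1],[[0,0,0],[0,0,0],1]]' 40
python3 -m jog '[[[0,0,0],[0,0,0],1],[[0,0,-0.4],[0,0,0],1],[[0,0,-0.8],[0,0,0],1],[[0,0,-0.9],[0,0,0],1],[[0,0,-0.9],[0,0,0],1]]' | grep -v tcp
python3 -m jog '[[[0,0,-0.6],[0,0,0],1],[[0,0,0],[0,0,0],1],[[0,0,0],[0,0,0],1]]' | grep -v tcp
python3 -c "
from h import *
go(532,379,100,-8)"
```

```text
eef_pos: [0.5338, -0.2252, 0.012]
ft_force: [-0.1, -1.0, -0.2]
eef_pos: [0.5336, -0.2264, -0.0032]
ft_force: [-0.3, 0.4, -0.4]
time_s: 30.2
eef_pos: [0.5348, -0.2278, -0.0012]
tcp_rot: [3.137, 0.135, 0.004]
ft_force: [-0.5, -0.2, 6.2]
width: 0.0545
grip_force: 42.6
time_s: 30.7
eef_pos: [0.5331, -0.227, 0.0883]
ft_force: [0.4, 0.0, -1.1]
width: 0.0544
grip_force: 42.3
time_s: 31.0
eef_pos: [0.5334, -0.2271, 0.1052]
ft_force: [-0.2, 0.1, -0.4]
width: 0.054
grip_force: 42.3
go (532, 379, 100, -8) shift [  1.68 -20.13   0.16] turn z 2.82 | after turn, shift [ -2.86 -20.     0.16]
```

```bash
python3 -c "
from h import *
go(527.5,379.6,102,82)"
```

```text
go (527.5, 379.6, 102, 82) shift [  1.53 -20.17   0.1 ] turn z -16.82 | after turn, shift [20.   -3.01  0.1 ]
```

```bash
python3 -m jog '[[[0,0,0],[0,0,-0.99],1],[[0,0,0],[0,0,-0.99],1],[[0,0,0],[0,0,-0.99],1],[[0,0,0],[0,0,-0.99],1],[[0,0,0],[0,0,-0.99],1]]' >/dev/null
python3 -m jog '[[[0,0,0],[0,0,-0.99],1],[[0,0,0],[0,0,-0.99],1],[[0,0,0],[0,0,-0.99],1],[[0,0,0],[0,0,-0.99],1],[[0,0,0],[0,0,-0.99],1]]' >/dev/null
python3 -m jog '[[[0,0,0],[0,0,-0.99],1],[[0,0,0],[0,0,-0.99],1],[[0,0,0],[0,0,-0.99],1],[[0,0,0],[0,0,-0.99],1],[[0,0,0],[0,0,-0.99],1]]' >/dev/null
python3 -m jog '[[[0,0,0],[0,0,-0.99],1],[[0,0,0],[0,0,-0.98],1],[[1,-0.15,0],[0,0,0],1],[[1,-0.15,0],[0,0,0],1],[[1,-0.15,0],[0,0,0],1]]' |grep -E "wid|grip"
python3 -m jog '[[[1,-0.15,0],[0,0,0],1],[[1,-0.15,0],[0,0,0],1],[[1,-0.15,0],[0,0,0],1],[[1,-0.15,0],[0,0,0],1],[[1,-0.15,0],[0,0,0],1]]' |grep -E "wid|grip"
python3 -m jog '[[[1,-0.15,0],[0,0,0],1],[[1,-0.15,0],[0,0,0],1],[[1,-0.15,0],[0,0,0],1],[[1,-0.15,0],[0,0,0],1],[[1,-0.15,0],[0,0,0],1]]' |grep -E "wid|grip"
python3 -m jog '[[[0.8,-0.15,0],[0,0,0],1],[[0.7,-0.15,0],[0,0,0],1],[[0.5,-0.15,0],[0,0,0],1],[[0,0,0],[0,0,0],1],[[0,0,0],[0,0,0],1]]'
cat > bin.py <<'E'
from h import *
import sys
C,p,d=snap("wrist",sys.argv[1]); X=cloud(C,d); z=X[:,:,2]
m=(z>.02)&(z<.032)&(X[:,:,1]>.28)&(X[:,:,0]<.62)
m=cv2.morphologyEx(m.astype(np.uint8),cv2.MORPH_OPEN,np.ones((2,2)))
n,l,st,_=cv2.connectedComponentsWithStats(m); 
for i in 1+np.argsort(-st[1:,4])[:3]: print("rim",st[i].tolist(),rect(C,l==i,.026))
s=arm.observe(); print(np.round(s["eef_pos"]*1000,1),yaw(),s["width"])
E
python3 bin.py w14
```

```text
width: 0.0548
grip_force: 42.3
width: 0.0545
grip_force: 42.3
width: 0.0548
grip_force: 42.3
time_s: 34.5
eef_pos: [0.5239, 0.2282, 0.1039]
tcp_rot: [-2.37, -2.062, 0.003]
ft_force: [0.7, 0.7, 0.5]
width: 0.0543
grip_force: 42.3
rim [51, 0, 334, 65, 3733] (array([475.6, 345.5]), (208.3, 37.3), -7.9)
rim [426, 67, 26, 43, 967] (array([612.9, 292.1]), (26.5, 15.9), 85.8)
[524.3 227.8 104.2] 82.0037945116273 0.05435203572610145
```

View pics/w14.png

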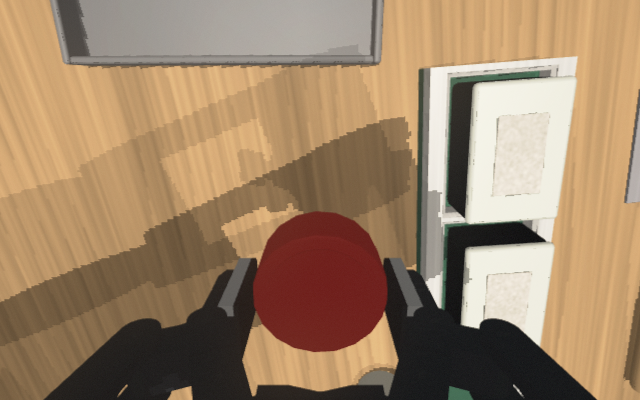

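```bash
python3 -c "
from h import *
go(527,380.2,104,82)"
python3 -m jog '[[[1,0.0,0],[0,0,0],1],[[1,0,0],[0,0,0],1],[[1,0,0],[0,0,0],1],[[1,0,0],[0,0,0],1],[[0,0,0],[0,0,0],1]]' |grep -E "wid|grip|eef"
python3 -c "
from h import *
go(527,380.2,-8,82)"
```

```text
go (527, 380.2, 104, 82) shift [ 5.04 -0.62  0.  ] turn z 0.0 | after turn, shift [ 5.04 -0.62  0.  ]
eef_pos: [0.5418, 0.3494, 0.1049]
width: 0.054
grip_force: 42.4
go (527, 380.2, -8, 82) shift [ 0.94 -0.63  3.76] turn z 0.02 | after turn, shift [ 0.94 -0.63  3.76]
```

```bash
python3 -m jog '[[[0.47,-0.32,0],[0,0,0],1],[[0.47,-0.31,0],[0,0,0],1],[[0,0,0.8],[0,0,0],1],[[0,0,0.8],[0,0,0],1],[[0,0,0.8],[0,0,0],1]]' |grep -E "wid|ft|eef"
python3 -m jog '[[[0,0,0.7],[0,0,0],1],[[0,0,0.5],[0,0,0],1],[[0,0,0.1],[0,0,0],1],[[0,0,0],[0,0,0],1]]' |grep -E "wid|ft|eef"
python3 -m jog '[[[0,0,0.1],[0,0,0],1],[[0,0,0.07],[0,0,0],1],[[0,0,0],[0,0,0],1]]' |grep -E "wid|ft|eef"
```

```text
eef_pos: [0.526, 0.3783, 0.0325]
ft_force: [-0.4, 0.3, -1.2]
width: 0.0543
eef_pos: [0.5262, 0.3779, -0.0062]
ft_force: [-0.4, -0.5, -0.7]
width: 0.0541
eef_pos: [0.5269, 0.3782, -0.0106]
ft_force: [-0.0, 0.0, -0.2]
width: 0.0545
```

```bash
python3 -m jog '[[[0,0,0.1],[0,0,0],1],[[0,0,0],[0,0,0],1]]' |grep -E "ft|eef"
python3 -m jog '[[[0,0,0.1],[0,0,0],1],[[0,0,0],[0,0,0],1]]' |grep -E "ft|eef"
```

```text
eef_pos: [0.5264, 0.3779, -0.0144]
ft_force: [-0.7, 0.2, -0.9]
eef_pos: [0.5269, 0.3782, -0.0162]
ft_force: [-2.4, -1.3, 6.3]
```

```bash
python3 -m jog '[[[0,0,0],[0,0,0],-0.4],[[0,0,0],[0,0,0],-0.55],[[0,0,0],[0,0,0],-0.55],[[0,0,0],[0,0,0],-0.55]]' |grep -E "ft|eef|wid"
python3 -m jog '[[[0,0,-0.4],[0,0,0],-0.55],[[0,0,-0.8],[0,0,0],-0.55],[[0,0,-0.9],[0,0,0],-0.55],[[0,0,-0.9],[0,0,0],-1],[[0,0,-0.9],[0,0,0],-1]]' |grep -E "ft|eef|wid"
python3 -m jog '[[[0,0,-0.8],[0,0,0],-1],[[0,0,0],[0,0,0],-1],[[0,0,0],[0,0,0],-1]]' |grep -E "ft|eef|wid"
python3 disc.py w15 .033
python3 -c "
from h import *
go(462,-226,130,4.8)"
```

```text
eef_pos: [0.5265, 0.3779, -0.0174]
ft_force: [-0.2, 0.7, 0.0]
width: 0.0662
eef_pos: [0.5266, 0.3781, 0.1019]
ft_force: [0.4, 1.1, 0.5]
width: 0.0853
eef_pos: [0.527, 0.3782, 0.1249]
ft_force: [-0.9, 0.6, -0.2]
width: 0.0855
red [285, 157, 70, 69, 3785] [526.7 377. ] 27.9
[526.1 377.8 123.4] 82.01646041471218
go (462, -226, 130, 4.8) shift [-20.23   0.68  -0.21] turn z 16.85 | after turn, shift [-3.81 19.88 -0.21]
```

```bash
python3 -m jog '[[[0,0,0],[0,0,0.99],-0.7],[[0,0,0],[0,0,0.99],-0.7],[[0,0,0],[0,0,0.99],-0.7],[[0,0,0],[0,0,0.99],-0.7],[[0,0,0],[0,0,0.99],-0.7]]' >/dev/null
python3 -m jog '[[[0,0,0],[0,0,0.99],-0.7],[[0,0,0],[0,0,0.99],-0.7],[[0,0,0],[0,0,0.99],-0.7],[[0,0,0],[0,0,0.99],-0.7],[[0,0,0],[0,0,0.99],-0.7]]' >/dev/null
python3 -m jog '[[[0,0,0],[0,0,0.99],-0.7],[[0,0,0],[0,0,0.99],-0.7],[[0,0,0],[0,0,0.99],-0.7],[[0,0,0],[0,0,0.99],-0.7],[[0,0,0],[0,0,0.99],-0.7]]' >/dev/null
python3 -m jog '[[[0,0,0],[0,0,0.99],-0.7],[[0,0,0],[0,0,0.99],-0.7],[[-0.19,1,0],[0,0,0],-0.7],[[-0.19,1,0],[0,0,0],-0.7],[[-0.19,1,0],[0,0,0],-0.7]]' >/dev/null
python3 -m jog '[[[-0.19,1,0],[0,0,0],-0.7],[[-0.19,1,0],[0,0,0],-0.7],[[-0.19,1,0],[0,0,0],-0.7],[[-0.19,1,0],[0,0,0],-0.7],[[-0.19,1,0],[0,0,0],-0.7]]' >/dev/null
python3 -m jog '[[[-0.19,1,0],[0,0,0],-0.7],[[-0.19,1,0],[0,0,0],-0.7],[[-0.19,1,0],[0,0,0],-0.7],[[-0.19,1,0],[0,0,0],-0.7],[[-0.19,1,0],[0,0,0],-0.7]]' >/dev/null
python3 -m jog '[[[-0.19,1,0],[0,0,0],-0.7],[[-0.19,1,0],[0,0,0],-0.7],[[-0.19,1,0],[0,0,0],-0.7],[[-0.19,1,0],[0,0,0],-0.7],[[-0.19,1,0],[0,0,0],-0.7]]' >/dev/null
python3 -m jog '[[[-0.19,1,0],[0,0,0],-0.7],[[-0.19,0.9,0],[0,0,0],-0.7],[[0,0,0],[0,0,0],-0.7],[[0,0,0],[0,0,0],-0.7]]'
python3 disc.py w16
python3 -c "
from h import *
go(458.7,-228.5,-4,4.8)"
```

```text
time_s: 41.8
eef_pos: [0.4625, -0.2262, 0.1222]
tcp_rot: [-3.137, -0.131, 0.004]
ft_force: [-0.4, 0.5, -0.8]
width: 0.0723
grip_force: 0.0
yel [149, 0, 66, 16, 742] [ 582.4 -130.8] 20.0
yel [168, 166, 76, 72, 4236] [ 451.2 -143.3] 28.2
red [287, 167, 74, 72, 4180] [ 457.8 -228.9] 28.0
[ 462.8 -225.6  122.5] 4.842033233668989
go (458.7, -228.5, -4, 4.8) shift [-0.14  0.09  4.22] turn z 0.01 | after turn, shift [-0.14  0.09  4.22]
```

```bash
python3 -m jog '[[[-0.16,0.1,0.9],[0,0,0],-0.7],[[0,0,0.9],[0,0,0],-0.7],[[0,0,0.9],[0,0,0],-0.7],[[0,0,0.8],[0,0,0],-0.7],[[0,0,0],[0,0,0],-0.7]]' |grep -E "eef|ft"
python3 -m jog '[[[0,0,0.4],[0,0,0],-0.7],[[0,0,0.3],[0,0,0],-0.7],[[0,0,0],[0,0,0],-0.7]]'|grep -E "eef|ft"
python3 -m jog '[[[0,0,0],[0,0,0],1],[[0,0,0],[0,0,0],1],[[0,0,0],[0,0,0],1],[[0,0,0],[0,0,0],1],[[0,0,0],[0,0,0],1]]' 40
python3 -m jog '[[[0,0,0],[0,0,0],1],[[0,0,-0.4],[0,0,0],1],[[0,0,-0.8],[0,0,0],1],[[0,0,-0.9],[0,0,0],1],[[0,0,-0.9],[0,0,0],1]]' | grep -v tcp
python3 -m jog '[[[0,0,-0.6],[0,0,0],1],[[0,0,0],[0,0,0],1],[[0,0,0],[0,0,0],1]]' | grep -v tcp
python3 -c "
from h import *
go(436,391.8,104,82)"
```

```text
eef_pos: [0.4561, -0.2264, 0.0149]
ft_force: [-0.1, 0.7, 0.7]
eef_pos: [0.4588, -0.2294, -0.0028]
ft_force: [-0.3, -0.2, 0.4]
time_s: 43.15
eef_pos: [0.4599, -0.2305, -0.0012]
tcp_rot: [3.138, 0.133, 0.002]
ft_force: [-0.2, 0.3, 5.9]
width: 0.0545
grip_force: 42.7
time_s: 43.65
eef_pos: [0.4585, -0.2296, 0.0888]
ft_force: [1.2, -0.4, -0.5]
width: 0.0544
grip_force: 42.3
time_s: 43.95
eef_pos: [0.4589, -0.2299, 0.1058]
ft_force: [-0.7, 0.2, -1.1]
width: 0.0546
grip_force: 42.3
go (436, 391.8, 104, 82) shift [  1.   -20.71   0.05] turn z -16.83 | after turn, shift [20.41 -3.64  0.05]
```

```bash
python3 -m jog '[[[0,0,0],[0,0,-0.99],1],[[0,0,0],[0,0,-0.99],1],[[0,0,0],[0,0,-0.99],1],[[0,0,0],[0,0,-0.99],1],[[0,0,0],[0,0,-0.99],1]]' >/dev/null
python3 -m jog '[[[0,0,0],[0,0,-0.99],1],[[0,0,0],[0,0,-0.99],1],[[0,0,0],[0,0,-0.99],1],[[0,0,0],[0,0,-0.99],1],[[0,0,0],[0,0,-0.99],1]]' >/dev/null
python3 -m jog '[[[0,0,0],[0,0,-0.99],1],[[0,0,0],[0,0,-0.99],1],[[0,0,0],[0,0,-0.99],1],[[0,0,0],[0,0,-0.99],1],[[0,0,0],[0,0,-0.99],1]]' >/dev/null
python3 -m jog '[[[0,0,0],[0,0,-0.99],1],[[0,0,0],[0,0,-0.99],1],[[0.97,-0.17,0],[0,0,0],1],[[0.97,-0.17,0],[0,0,0],1],[[0.97,-0.17,0],[0,0,0],1]]' |grep -E "wid|grip"
python3 -m jog '[[[0.97,-0.17,0],[0,0,0],1],[[0.97,-0.17,0],[0,0,0],1],[[0.97,-0.17,0],[0,0,0],1],[[0.97,-0.17,0],[0,0,0],1],[[0.97,-0.17,0],[0,0,0],1]]' |grep -E "wid|grip"
python3 -m jog '[[[0.97,-0.17,0],[0,0,0],1],[[0.97,-0.17,0],[0,0,0],1],[[0.97,-0.17,0],[0,0,0],1],[[0.97,-0.17,0],[0,0,0],1],[[0.97,-0.17,0],[0,0,0],1]]' |grep -E "wid|grip"
python3 -m jog '[[[0.97,-0.17,0],[0,0,0],1],[[0.97,-0.17,0],[0,0,0],1],[[0.97,-0.17,0],[0,0,0],1],[[0.97,-0.17,0],[0,0,0],1],[[0.97,-0.17,0],[0,0,0],1]]' |grep -E "wid|grip"
python3 -m jog '[[[0.97,-0.17,0],[0,0,0],1],[[0.97,-0.17,0],[0,0,0],1],[[0.97,-0.17,0],[0,0,0],1],[[0,0,0],[0,0,0],1],[[0,0,0],[0,0,0],1]]'
python3 bin.py w17
python3 -c "
from h import *
go(436,391.8,-8,82)"
```

```text
width: 0.0544
grip_force: 42.3
width: 0.054
grip_force: 42.3
width: 0.0545
grip_force: 42.3
width: 0.0545
grip_force: 42.3
time_s: 47.95
eef_pos: [0.4366, 0.3896, 0.1037]
tcp_rot: [-2.369, -2.063, 0.006]
ft_force: [-0.2, -0.4, -1.0]
width: 0.0542
grip_force: 42.3
rim [232, 107, 306, 157, 5774] (array([480.8, 387.5]), (208.6, 118.9), -7.8)
rim [543, 264, 27, 36, 758] (array([612.8, 292.7]), (32.5, 19.6), 86.4)
rim [561, 64, 27, 65, 671] (array([614.5, 434.8]), (42.3, 15.6), -89.3)
[436.9 389.  104. ] 82.03687851781224 0.054409848372544686
go (436, 391.8, -8, 82) shift [ 0.1  -0.03  3.73] turn z 0.01 | after turn, shift [ 0.1  -0.03  3.73]
```

```bash
python3 -m jog '[[[0.1,0,0.8],[0,0,0],1],[[0,0,0.8],[0,0,0],1],[[0,0,0.8],[0,0,0],1],[[0,0,0.8],[0,0,0],1],[[0,0,0.5],[0,0,0],1]]' |grep -E "wid|ft|eef"
python3 -m jog '[[[0,0,0.1],[0,0,0],1],[[0,0,0.1],[0,0,0],1],[[0,0,0],[0,0,0],1]]' |grep -E "wid|ft|eef"
python3 -m jog '[[[0,0,0.1],[0,0,0],1],[[0,0,0],[0,0,0],1]]' |grep -E "ft|eef"
```

```text
eef_pos: [0.4372, 0.3908, -0.0077]
ft_force: [-0.3, -0.3, -0.2]
width: 0.0545
eef_pos: [0.4391, 0.3933, -0.0104]
ft_force: [-0.4, -0.8, -1.0]
width: 0.0543
eef_pos: [0.4388, 0.3934, -0.0136]
ft_force: [-0.5, 0.1, -0.7]
```

```bash
python3 -m jog '[[[0,0,0.1],[0,0,0],1],[[0,0,0],[0,0,0],1]]' |grep -E "ft|eef"
python3 -m jog '[[[0,0,0],[0,0,0],-0.4],[[0,0,0],[0,0,0],-0.55],[[0,0,0],[0,0,0],-0.55],[[0,0,0],[0,0,0],-0.55]]' |grep -E "ft|eef|wid"
python3 -m jog '[[[0,0,-0.4],[0,0,0],-0.55],[[0,0,-0.8],[0,0,0],-0.55],[[0,0,-0.9],[0,0,0],-0.55],[[0,0,-0.9],[0,0,0],-1],[[0,0,-0.9],[0,0,0],-1]]' |grep -E "ft|eef|wid"
python3 -m jog '[[[0,0,-0.8],[0,0,0],-1],[[0,0,0],[0,0,0],-1],[[0,0,0],[0,0,0],-1]]' |grep -E "ft|eef|wid"
python3 disc.py w18 .033
python3 - <<'E'
from h import *
C,p,d=snap("top","top2")
X=cloud(C,d)
for r in arm.regions_of("top","tub0_c")[:4]+arm.regions_of("top","pocket0")[:1]: print(round(r["confidence"],2),r["point"],r["region"].sum())
for c in ((643,143.7),(650,248.5)):
    m=np.hypot(X[:,:,0]-c[0]/1e3,X[:,:,1]-c[1]/1e3)<.025; print(c,np.median(X[m][:,2]))
go(470,-140,130,94.8); go(470,-140,130,4.8)
E
```

```text
eef_pos: [0.439, 0.3936, -0.0162]
ft_force: [-0.6, -1.2, 4.1]
eef_pos: [0.4382, 0.393, -0.0174]
ft_force: [-0.3, 0.3, -0.1]
width: 0.0658
eef_pos: [0.4385, 0.3932, 0.1018]
ft_force: [0.1, -0.2, 0.1]
width: 0.0855
eef_pos: [0.4388, 0.3934, 0.1248]
ft_force: [-0.6, -0.7, 0.1]
width: 0.085
yel [616, 149, 24, 45, 508] [676.4 375.5] 19.9
red [285, 157, 71, 69, 3780] [438.6 391.8] 27.9
red [397, 160, 72, 69, 3824] [524.9 377. ] 28.4
[438.  392.8 123.4] 82.01571918311006
0.92 [284.5, 191.1] 579
0.91 [302.0, 196.7] 1787
(643, 143.7) 0.058554349066864964
(650, 248.5) 0.05913782678486834
go (470, -140, 130, 94.8) shift [-17.43   3.54  -0.24] turn z -2.79 | after turn, shift [-17.78  -0.4   -0.24]
go (470, -140, 130, 4.8) shift [-17.43   3.54  -0.24] turn z 16.85 | after turn, shift [-0.4  17.78 -0.24]
```

```bash
python3 -c "
from h import *
go(613,-205,130,94.8)"
python3 -m jog '[[[0,0,0],[0,0,-0.93],-1],[[0,0,0],[0,0,-0.93],-1],[[0,0,0],[0,0,-0.93],-1],[[0,0,0],[0,0,0],-1]]' |grep -E "eef"
python3 -c "
from h import *
go(613,-205,130,94.8)"
```

```text
go (613, -205, 130, 94.8) shift [-18.91   8.56  -0.24] turn z -2.79 | after turn, shift [-20.33   4.17  -0.24]
eef_pos: [0.4377, 0.3927, 0.1225]
go (613, -205, 130, 94.8) shift [-20.34   4.14  -0.24] turn z 0.01 | after turn, shift [-20.34   4.15  -0.24]
```

```bash
python3 -m jog '[[[-0.97,0.2,-0.02],[0,0,0],-1],[[-0.97,0.2,-0.02],[0,0,0],-1],[[-0.97,0.2,-0.02],[0,0,0],-1],[[-0.97,0.2,-0.02],[0,0,0],-1],[[-0.97,0.2,-0.02],[0,0,0],-1]]' >/dev/null
python3 -m jog '[[[-0.97,0.2,-0.02],[0,0,0],-1],[[-0.97,0.2,-0.02],[0,0,0],-1],[[-0.97,0.2,-0.02],[0,0,0],-1],[[-0.97,0.2,-0.02],[0,0,0],-1],[[-0.97,0.2,-0.02],[0,0,0],-1]]' >/dev/null
python3 -m jog '[[[-0.97,0.2,-0.02],[0,0,0],-1],[[-0.97,0.2,-0.02],[0,0,0],-1],[[-0.97,0.2,-0.02],[0,0,0],-1],[[-0.97,0.2,-0.02],[0,0,0],-1],[[-0.97,0.2,-0.02],[0,0,0],-1]]' >/dev/null
python3 -m jog '[[[-0.97,0.2,-0.02],[0,0,0],-1],[[-0.97,0.2,-0.02],[0,0,0],-1],[[-0.97,0.2,-0.02],[0,0,0],-1],[[-0.97,0.2,-0.02],[0,0,0],-1],[[-0.97,0.2,-0.02],[0,0,0],-1]]' >/dev/null
python3 -m jog '[[[-0.97,0.15,-0.02],[0,0,0],-1],[[0,0,0],[0,0,0],-1],[[0,0,0],[0,0,0],-1]]'
python3 disc.py w19
python3 - <<'E'
from h import *
p=cv2.imread("pics/w19.png"); C=cam("wrist")
H,S,V=cv2.split(cv2.cvtColor(p,cv2.COLOR_BGR2HSV))
E
```

```text
time_s: 53.3
eef_pos: [0.613, -0.2056, 0.1354]
tcp_rot: [-2.128, -2.308, 0.0]
ft_force: [-0.3, 0.8, -0.3]
width: 0.0852
grip_force: 0.0
yel [275, 41, 79, 83, 5058] [ 602.1 -127.3] 27.3
yel [55, 44, 84, 83, 5272] [ 452.2 -142.3] 28.4
yel [284, 172, 70, 69, 3753] [ 612.6 -217.6] 27.9
[ 613.  -204.8  135.5] 94.72628205437353
```

View pics/w19.png

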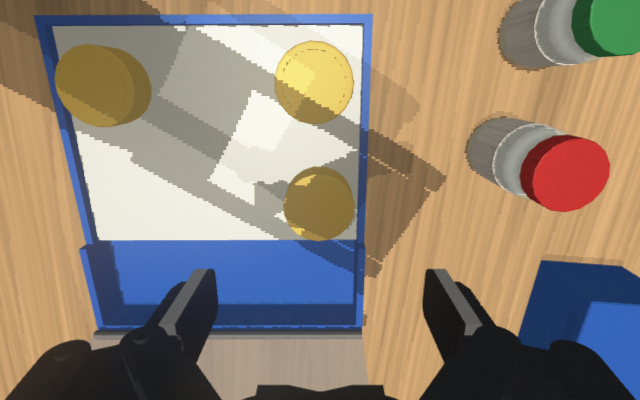

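```bash
python3 -c "
from h import *
C=cam('wrist')
print('jar top',px2z(C,[[565,173]],.1)*1000)
print('deck edge',px2z(C,[[110,241],[220,241],[340,240]],.02)*1000)
print('far rail inner',px2z(C,[[60,26],[355,25]],.028)*1000, 'side rails',px2z(C,[[364,130],[75,150]],.028)*1000)
T=np.array([532.9,-214.8]);ex=np.array([.0837,-.9965]);ey=np.array([.9965,.0837])
for q in ((110,241),(340,240)): 
  w=px2z(C,[q],.02)[0,:2]*1000-T; print(w@ex,w@ey)
for q in ((364,130),(75,150),(355,20)):
  w=px2z(C,[q],.028)[0,:2]*1000-T; print(w@ex,w@ey)
go(612.6,-217.6,-3,94.8)
"
```

```text
jar top [[ 756.99364538 -164.318279    100.        ]]
deck edge [[ 432.77864511 -273.88668266   20.        ]
 [ 529.58018582 -265.73498163   20.        ]
 [ 635.01646012 -255.88643784   20.        ]]
far rail inner [[ 418.95775051 -103.10057352   28.        ]
 [ 627.92881937  -84.97044256   28.        ]] side rails [[ 643.31684247 -157.77551959   28.        ]
 [ 417.93652339 -192.3733126    28.        ]]
50.4997218654759 -104.71648549059191
49.48978301487593 98.3201176625676
-47.58300501549727 114.80333252693467
-31.97063698285874 -112.68399070523442
-124.63002449213641 105.46448278620805
go (612.6, -217.6, -3, 94.8) shift [-0.43 -0.04  4.61] turn z -0.02 | after turn, shift [-0.43 -0.04  4.61]
```

```bash
python3 -m jog '[[[-0.43,-0.04,0.9],[0,0,0],-0.7],[[0,0,0.9],[0,0,0],-0.7],[[0,0,0.9],[0,0,0],-0.7],[[0,0,0.9],[0,0,0],-0.7],[[0,0,0.6],[0,0,0],-0.7]]' |grep -E "eef|ft"
python3 -m jog '[[[0,0,0.35],[0,0,0],-0.7],[[0,0,0],[0,0,0],-0.7],[[0,0,0],[0,0,0],-0.7]]'|grep -E "eef|ft"
python3 -m jog '[[[0,0,0],[0,0,0],1],[[0,0,0],[0,0,0],1],[[0,0,0],[0,0,0],1],[[0,0,0],[0,0,0],1],[[0,0,0],[0,0,0],1]]' 20
python3 -m jog '[[[0,0,0],[0,0,0],1],[[0,0,0],[0,0,0],1]]' |grep -E "eef|ft|wid"
python3 -c "
from h import *
T=np.array([532.9,-214.8]);ex=np.array([.0837,-.9965]);ey=np.array([.9965,.0837])
s=arm.observe()['eef_pos'][:2]*1000-T; print('tray',s@ex,s@ey)
C,p,d=snap('wrist','w20')
"
```

```text
eef_pos: [0.612, -0.2162, 0.0079]
ft_force: [-0.0, 0.5, 0.2]
eef_pos: [0.6143, -0.2184, 0.0009]
ft_force: [-0.7, -1.1, 0.9]
time_s: 54.65
eef_pos: [0.6149, -0.219, 0.002]
tcp_rot: [2.125, 2.31, 0.002]
ft_force: [-0.3, 0.9, 6.4]
width: 0.0547
grip_force: 21.4
eef_pos: [0.6149, -0.219, 0.0019]
ft_force: [-0.1, -0.1, 6.2]
width: 0.055
tray 11.065844426333143 81.33946029007969
```

```bash
python3 -m jog '[[[0,-0.53,0],[0,0,0],1],[[0,-0.53,0],[0,0,0],1],[[0,-0.53,0],[0,0,0],1],[[0,-0.53,0],[0,0,0],1],[[0,-0.53,0],[0,0,0],1]]' |grep -E "eef|ft|wid"
python3 -m jog '[[[-0.3,0,0],[0,0,0],1],[[-0.4,0,0],[0,0,0],1],[[-0.4,0,0],[0,0,0],1],[[0,0,0],[0,0,0],1]]' |grep -E "eef|ft|wid"
```

```text
eef_pos: [0.536, -0.2261, 0.002]
ft_force: [2.8, -0.4, 4.6]
width: 0.0549
eef_pos: [0.5385, -0.2603, 0.0019]
ft_force: [-0.7, -2.8, 7.6]
width: 0.0547
```

```bash
python3 -m jog '[[[-0.35,0,0],[0,0,0],1],[[-0.35,0,0],[0,0,0],1],[[-0.35,0,0],[0,0,0],1],[[-0.3,0,0],[0,0,0],1],[[0,0,0],[0,0,0],1]]' |grep -E "eef|ft|wid"
python3 -m jog '[[[0,0,0],[0,0,0],-0.5],[[0,0,0],[0,0,0],-0.7],[[0,0,0],[0,0,0],-0.7],[[0,0,0],[0,0,0],-0.7]]' |grep -E "eef|ft|wid"
python3 -m jog '[[[0,0,-0.5],[0,0,0],-0.7],[[0,0,-0.8],[0,0,0],-0.7],[[0.3,0,-0.8],[0,0,0],-0.7],[[0.6,0,-0.8],[0,0,0],-0.7],[[0.6,0,-0.6],[0,0,0],-0.7]]' |grep -E "eef|ft|wid"
python3 -m jog '[[[0,0,0],[0,0,0],0.3],[[0,0,0],[0,0,0],0.3],[[0,0,0],[0,0,0],0.3]]' |grep -E "eef|ft|wid"
cat > tr.py <<'E'
from h import *
import sys
T=np.array([532.9,-214.8]);ex=np.array([.0837,-.9965]);ey=np.array([.9965,.0837])
def tray(w): w=np.asarray(w)[:2]-T; return np.round([w@ex,w@ey],1)
def world(x,y): return np.round(T+x*ex+y*ey,1)
def pots(name):
    C,p,d=snap("wrist",name); X=cloud(C,d); H,S,V=cv2.split(cv2.cvtColor(p,cv2.COLOR_RGB2HSV)); z=X[:,:,2]
    m=(H>15)&(H<32)&(S>110)&(V>50)&(z>.02)&(z<.056)
    n,l,st,_=cv2.connectedComponentsWithStats(m.astype(np.uint8),connectivity=4)
    for i in range(1,n):
        if st[i,4]>400:
            zt=np.percentile(z[l==i],80); mm=(l==i)&(np.abs(z-zt)<.005); q=X[mm]
            c=max(cv2.findContours(mm.astype(np.uint8),0,1)[0],key=cv2.contourArea)[:,0]
            cc,r=cv2.minEnclosingCircle((px2z(C,c,zt)[:,:2]*1000).astype(np.float32))
            A=np.c_[q[:,:2]-q[:,:2].mean(0),np.ones(len(q))]; k=np.linalg.lstsq(A,q[:,2],rcond=None)[0]
            print("pot world",np.round(cc,1),"r",round(r,1),"tray",tray(cc),"ztop",round(float(zt),4),"slope deg",np.degrees(k[:2]).round(1))
    e=arm.observe()["eef_pos"]*1000; print("tcp",np.round(e,1),"tray",tray(e),yaw())
if __name__=="__main__": pots(sys.argv[1])
E
python3 tr.py w21
```

```text
eef_pos: [0.5401, -0.2996, -0.0005]
ft_force: [-0.2, -0.4, -0.6]
width: 0.0549
eef_pos: [0.5404, -0.298, -0.0001]
ft_force: [-0.1, -0.5, -1.0]
width: 0.0726
eef_pos: [0.5375, -0.2537, 0.1081]
ft_force: [0.3, 0.5, 0.8]
width: 0.0729
eef_pos: [0.5361, -0.2537, 0.1042]
ft_force: [-0.2, 0.5, -0.8]
width: 0.0308
pot world [ 450.9 -143.5] r 27.7 tray [-77.9 -75.7] ztop 0.0482 slope deg [-0.5  1.1]
pot world [ 600.7 -128.4] r 27.7 tray [-80.4  74.8] ztop 0.0482 slope deg [0.3 1.4]
pot world [ 539.5 -296. ] r 28.3 tray [81.4 -0.3] ztop 0.0342 slope deg [ 0.  -0.7]
tcp [ 536.  -253.7  103.8] tray [39.  -0.2] 94.77540005496766
```

```bash
python3 -c "
from tr import *
w=world(-121,75.5); print(w); go(w[0],w[1],104,94.8); go(w[0],w[1],5,94.8)"
```

```text
[598.  -87.9]
go (np.float64(598.0), np.float64(-87.9), 104, 94.8) shift [ 5.33  2.52 -0.  ] turn z -0.01 | after turn, shift [ 5.33  2.52 -0.  ]
go (np.float64(598.0), np.float64(-87.9), 5, 94.8) shift [5.33 2.53 3.3 ] turn z -0.01 | after turn, shift [5.33 2.53 3.3 ]
```

```bash
python3 -m jog '[[[0.9,0.42,0],[0,0,0],0.3],[[0.9,0.42,0],[0,0,0],0.3],[[0.9,0.42,0],[0,0,0],0.3],[[0.9,0.42,0],[0,0,0],0.3],[[0.9,0.42,0],[0,0,0],0.3]]' |grep -E "eef|ft|wid"
python3 -m jog '[[[0.83,0.42,0],[0,0,0],0.3],[[0,0,0.8],[0,0,0],0.3],[[0,0,0.8],[0,0,0],0.3],[[0,0,0.8],[0,0,0],0.3],[[0,0,0.5],[0,0,0],0.3]]' |grep -E "eef|ft|wid"
python3 -m jog '[[[0,0,0.3],[0,0,0],0.3],[[0,0,0],[0,0,0],0.3],[[0,0,0],[0,0,0],0.3]]' |grep -E "eef|ft|wid"
python3 tr.py w22
```

```text
eef_pos: [0.5878, -0.1131, 0.1035]
ft_force: [0.4, 0.7, -0.1]
width: 0.0302
eef_pos: [0.5966, -0.0877, 0.0145]
ft_force: [-0.1, 0.5, -1.4]
width: 0.0299
eef_pos: [0.5992, -0.0882, 0.0095]
ft_force: [-0.8, -0.6, -0.2]
width: 0.0299
pot world [ 601.7 -122.9] r 29.0 tray [-85.8  76.3] ztop 0.0482 slope deg [ 0.1 -1.3]
pot world [ 456.7 -139.7] r 29.2 tray [-81.2 -69.6] ztop 0.0476 slope deg [-3.4 -1.4]
tcp [599.6 -88.2  10.1] tray [-120.5   77.1] 94.78863686946362
```

View pics/w22.png

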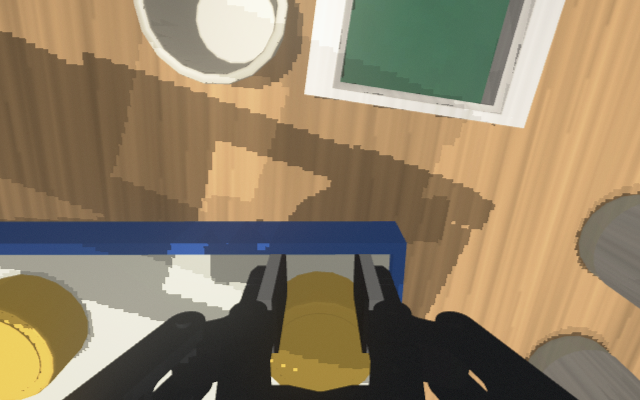

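```bash
python3 -m jog '[[[0,-0.03,0.15],[0,0,0],0.3],[[-0.2,0,0],[0,0,0],0.3],[[-0.2,0,0],[0,0,0],0.3],[[-0.2,0,0],[0,0,0],0.3],[[0,0,0.15],[0,0,0],0.3]]' |grep -E "eef|ft|wid"
python3 -m jog '[[[-0.1,0,0.15],[0,0,0],0.3],[[-0.35,0,0],[0,0,0],0.3],[[-0.35,0,0],[0,0,0],0.3],[[-0.35,0,0],[0,0,0],0.3],[[-0.35,0,0],[0,0,0],0.3]]' |grep -E "eef|ft|wid"
python3 tr.py w23
```

```text
eef_pos: [0.6001, -0.1072, 0.0008]
ft_force: [0.4, -0.2, 0.4]
width: 0.0298
eef_pos: [0.6031, -0.1519, -0.0045]
ft_force: [0.0, 1.2, 0.1]
width: 0.0301
pot world [ 472.8 -143.4] r 19.5 tray [-76.2 -54. ] ztop 0.0366 slope deg [29.3 -5.5]
pot world [ 605.3 -179.1] r 25.9 tray [-29.5  75.1] ztop 0.0482 slope deg [ 0.2 -2.1]
tcp [ 603.4 -153.6   -4.3] tray [-55.1  75.4] 94.73211700614948
```

```bash
python3 -m jog '[[[-0.4,0,0],[0,0,0],0.3],[[-0.4,0,0],[0,0,0],0.3],[[-0.4,0,0],[0,0,0],0.3],[[-0.4,0,0],[0,0,0],0.3],[[-0.3,0,0],[0,0,0],0.3]]' |grep -E "eef|ft|wid"
python3 -m jog '[[[-0.3,0,0],[0,0,0],0.3],[[-0.3,0,0],[0,0,0],0.3],[[-0.3,0,0],[0,0,0],0.3],[[-0.3,0,0],[0,0,0],0.3],[[-0.2,0,0],[0,0,0],0.3]]' |grep -E "eef|ft|wid"
python3 -m jog '[[[0,0,0],[0,0,0],0.3],[[0.3,0,-0.3],[0,0,0],0.3],[[0.6,0,-0.8],[0,0,0],0.3],[[0.6,0,-0.9],[0,0,0],0.3],[[0,0,-0.9],[0,0,0],0.3]]' |grep -E "eef|ft|wid"
python3 -m jog '[[[0,0,-0.5],[0,0,0],0.3],[[0,0,0],[0,0,0],0.3],[[0,0,0],[0,0,0],0.3]]' |grep -E "eef|ft|wid"
python3 tr.py w24
python3 -c "
from tr import *
w=world(-121,-75.7); print(w); go(w[0],w[1],110,94.8)"
```

```text
eef_pos: [0.6078, -0.2088, -0.0045]
ft_force: [0.6, 0.1, -0.5]
width: 0.0299
eef_pos: [0.6112, -0.2502, -0.0047]
ft_force: [0.2, 0.2, -0.6]
width: 0.03
eef_pos: [0.6069, -0.2009, 0.0834]
ft_force: [-0.7, -0.2, -0.3]
width: 0.0298
eef_pos: [0.6073, -0.2042, 0.0971]
ft_force: [0.3, 0.1, -1.2]
width: 0.0298
pot world [ 452.2 -142.3] r 28.4 tray [-79.  -74.3] ztop 0.048 slope deg [-0.9 -0.1]
pot world [ 614.2 -281.9] r 26.4 tray [73.7 75.4] ztop 0.0436 slope deg [-0.8  8.1]
pot world [ 535.3 -286.1] r 25.2 tray [71.3 -3.6] ztop 0.0342 slope deg [ 0.7 -2.8]
tcp [ 606.6 -204.1   96. ] tray [-4.5 74.3] 94.79011347979024
[ 447.3 -100.6]
go (np.float64(447.3), np.float64(-100.6), 110, 94.8) shift [ 3.88 -5.   -0.45] turn z -0.0 | after turn, shift [ 3.88 -5.   -0.45]
```

```bash
python3 -c "
from tr import *
w=world(25,76); go(w[0],w[1],-5,94.8)"
```

```text
go (np.float64(610.7), np.float64(-233.4), -5, 94.8) shift [-0.99  0.06  3.37] turn z -0.0 | after turn, shift [-0.99  0.06  3.37]
```

```bash
python3 -m jog '[[[-0.5,0.06,0.8],[0,0,0],0.3],[[-0.5,0,0.8],[0,0,0],0.3],[[0,0,0.8],[0,0,0],0.3],[[0,0,0.6],[0,0,0],0.3],[[0,0,0.37],[0,0,0],0.3]]' |grep -E "eef|ft|wid"
python3 -m jog '[[[-0.2,0,0],[0,0,0],0.3],[[-0.3,0,0],[0,0,0],0.3],[[-0.3,0,0],[0,0,0],0.3],[[-0.1,0,0],[0,0,0],0.3],[[0,0,0],[0,0,0],0.3]]' |grep -E "eef|ft|wid"
python3 -m jog '[[[0.3,0,-0.3],[0,0,0],0.3],[[0.6,0,-0.8],[0,0,0],0.3],[[0.6,0,-0.9],[0,0,0],0.3],[[0.6,0,-0.9],[0,0,0],0.3],[[0.5,0,-0.5],[0,0,0],0.3]]' |grep -E "eef|ft|wid"
python3 -m jog '[[[0,0,0],[0,0,0],0.3],[[0,0,0],[0,0,0],0.3]]' |grep -E "eef|ft|wid"
python3 tr.py w25
python3 -c "
from tr import *
w=world(-121,-75.7); go(w[0],w[1],100,94.8)"
```

```text
eef_pos: [0.6095, -0.2332, -0.0074]
ft_force: [-0.3, 0.1, -0.9]
width: 0.0296
eef_pos: [0.6148, -0.2624, -0.0025]
ft_force: [0.0, 0.4, -1.0]
width: 0.0299
eef_pos: [0.6088, -0.1821, 0.1019]
ft_force: [-0.5, 0.8, 0.3]
width: 0.0302
eef_pos: [0.6074, -0.183, 0.0981]
ft_force: [0.2, -0.0, -0.5]
width: 0.0301
pot world [ 452.5 -141.7] r 28.5 tray [-79.6 -74. ] ztop 0.0481 slope deg [-0.8 -0.2]
pot world [ 535.3 -275.3] r 17.2 tray [60.5 -2.7] ztop 0.0338 slope deg [  2.  -10.4]
pot world [ 617.6 -293.8] r 29.0 tray [85.8 77.8] ztop 0.0342 slope deg [ 0.1 -1. ]
tcp [ 606.8 -183.3   97.1] tray [-25.2  76.3] 94.81939539617008
go (np.float64(447.3), np.float64(-100.6), 100, 94.8) shift [ 3.19 -5.07 -0.09] turn z 0.0 | after turn, shift [ 3.19 -5.07 -0.09]
```

```bash
python3 -m jog '[[[0.53,-0.85,0],[0,0,0],0.3],[[0.53,-0.85,0],[0,0,0],0.3],[[0.53,-0.85,0],[0,0,0],0.3],[[0.53,-0.85,0],[0,0,0],0.3],[[0.53,-0.85,0],[0,0,0],0.3]]' |grep -E "eef|ft|wid"
python3 -m jog '[[[0.54,-0.82,0],[0,0,0],0.3],[[0,0,0.7],[0,0,0],0.3],[[0,0,0.8],[0,0,0],0.3],[[0,0,0.8],[0,0,0],0.3],[[0,0,0.5],[0,0,0],0.3]]' |grep -E "eef|ft|wid"
python3 -m jog '[[[0,0,0.2],[0,0,0],0.3],[[0,0,0],[0,0,0],0.3],[[0,0,0],[0,0,0],0.3]]' |grep -E "eef|ft|wid"
python3 tr.py w26
```

```text
eef_pos: [0.4715, -0.1147, 0.0963]
ft_force: [0.1, -0.2, 0.2]
width: 0.0297
eef_pos: [0.4454, -0.1005, 0.011]
ft_force: [0.1, 0.3, 0.6]
width: 0.0296
eef_pos: [0.448, -0.1011, 0.0084]
ft_force: [0.5, -0.7, 0.2]
width: 0.0302
pot world [ 449.6 -138.3] r 28.2 tray [-83.2 -76.6] ztop 0.0482 slope deg [-0.  -1.4]
tcp [ 448.5 -101.2    8.8] tray [-120.3  -74.6] 94.78460457555039
```

```bash
python3 -m jog '[[[0,-0.03,0.12],[0,0,0],0.3],[[-0.2,0,0],[0,0,0],0.3],[[-0.2,0,0],[0,0,0],0.3],[[-0.2,0,0],[0,0,0],0.3],[[0,0,0.15],[0,0,0],0.3]]' |grep -E "eef|ft|wid"
python3 -m jog '[[[-0.1,0,0.15],[0,0,0],0.3],[[-0.35,0,0],[0,0,0],0.3],[[-0.35,0,0],[0,0,0],0.3],[[-0.35,0,0],[0,0,0],0.3],[[-0.35,0,0],[0,0,0],0.3]]' |grep -E "eef|ft|wid"
python3 -m jog '[[[-0.4,0,0],[0,0,0],0.3],[[-0.4,0,0],[0,0,0],0.3],[[-0.4,0,0],[0,0,0],0.3],[[-0.4,0,0],[0,0,0],0.3],[[-0.3,0,0],[0,0,0],0.3]]' |grep -E "eef|ft|wid"
python3 -c "
from tr import *
e=arm.observe()['eef_pos']*1000;print(tray(e)); w=world(52,-76); go(w[0],w[1],-5)"
```

```text
eef_pos: [0.4495, -0.1201, 0.0009]
ft_force: [-0.1, -0.1, 0.6]
width: 0.0298
eef_pos: [0.4525, -0.1648, -0.0042]
ft_force: [0.5, 0.2, -0.4]
width: 0.0298
eef_pos: [0.4572, -0.2217, -0.0042]
ft_force: [0.3, 0.5, -0.4]
width: 0.0299
[  0.5 -76. ]
go (np.float64(461.5), np.float64(-273.0), -5, None) shift [-1.72 -0.    0.03] turn z 0 | after turn, shift [-1.72 -0.    0.03]
```

```bash
python3 -m jog '[[[-0.4,0,0],[0,0,0],0.3],[[-0.4,0,0],[0,0,0],0.3],[[-0.4,0,0],[0,0,0],0.3],[[-0.4,0,0],[0,0,0],0.3],[[-0.12,0,0],[0,0,0],0.3]]' |grep -E "eef|ft|wid"
python3 -m jog '[[[0,0,0],[0,0,0],0.3],[[0.3,0,-0.3],[0,0,0],0.3],[[0.6,0,-0.8],[0,0,0],0.3],[[0.6,0,-0.9],[0,0,0],0.3],[[0.6,0,-0.9],[0,0,0],0.3]]' |grep -E "eef|ft|wid"
python3 -m jog '[[[0.6,0.8,-0.8],[0,0,0],1],[[0.6,0.8,-0.5],[0,0,0],1],[[0,0.8,0],[0,0,0],1],[[0,0,0],[0,0,0],1],[[0,0,0],[0,0,0],1]]' |grep -E "eef|ft|wid"
python3 tr.py w27
python3 -c "
from tr import *
for r in arm.regions_of('wrist','lid_edge')[:2]: print(r['confidence'],r['point'],r['region'].sum())"
```

```text
eef_pos: [0.4617, -0.2735, -0.0041]
ft_force: [0.7, 0.6, 1.3]
width: 0.0302
eef_pos: [0.4556, -0.2071, 0.0838]
ft_force: [0.4, -0.4, 1.1]
width: 0.0303
eef_pos: [0.5243, -0.166, 0.1217]
ft_force: [-0.9, 0.5, -0.4]
width: 0.0001
tcp [ 523.8 -166.2  121.3] tray [-49.2  -5. ] 94.85290763530595
0.6 [320.3, 383.9] 140
```

View pics/w27.png

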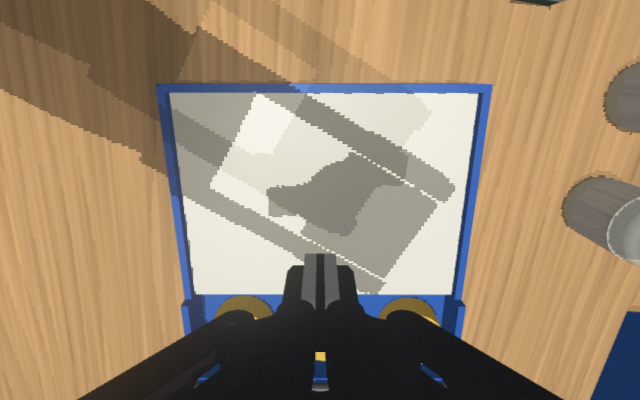

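```bash
python3 -m jog '[[[0,0.17,-0.7],[0,0,0],1],[[0,0,-0.7],[0,0,0],1],[[-0.9,0,0],[0,0,0],1],[[-0.9,0,0],[0,0,0],1],[[-0.9,0,0],[0,0,0],1]]' |grep -E "eef|ft|wid"
python3 -m jog '[[[-0.9,0,0],[0,0,0],1],[[-0.9,0,0],[0,0,0],1],[[-0.9,0,0],[0,0,0],1],[[-0.9,0,0],[0,0,0],1],[[-0.9,0,0],[0,0,0],1]]' |grep -E "eef|ft|wid"
python3 -m jog '[[[-0.7,0,0],[0,0,0],1],[[0,0,0],[0,0,0],1],[[0,0,0],[0,0,0],1]]' |grep -E "eef|ft|wid"
python3 tr.py w28
python3 - <<'E'
from tr import *
for n in ("top","wrist"):
    C,p,d=snap(n,"lid_"+n); X=cloud(C,d)*1000; H,S,V=cv2.split(cv2.cvtColor(p,cv2.COLOR_RGB2HSV))
    m=((H<14)|(H>172))&(S>150)&(V>60)&(X[:,:,2]>60)&(X[:,:,2]<160); q=X[m]
    a=(q[:,:2]-T)@np.c_[ex,ey]; k=(np.abs(a[:,0]-150)<50)&(np.abs(a[:,1])<125); print(n,k.sum())
    if k.sum(): print(np.percentile(np.c_[a[k],q[k][:,2]],[2,50,98],axis=0).round(1))
E
```

```text
eef_pos: [0.5357, -0.2483, 0.1636]
ft_force: [0.2, -0.3, 0.1]
width: -0.0002
eef_pos: [0.5467, -0.383, 0.1632]
ft_force: [0.1, -0.3, -0.3]
width: 0.0
eef_pos: [0.5486, -0.4027, 0.163]
ft_force: [0.0, -0.1, -0.7]
width: 0.0002
pot world [ 539.7 -298.2] r 27.3 tray [83.7 -0.2] ztop 0.0343 slope deg [-0.1  0. ]
pot world [ 465.5 -308.3] r 27.5 tray [ 87.5 -75. ] ztop 0.0342 slope deg [-0.4  0. ]
pot world [ 616.7 -297.2] r 27.7 tray [89.2 76.6] ztop 0.0343 slope deg [0.3 0.2]
tcp [ 548.9 -402.2  163.1] tray [188.1   0.3] 94.76010455709479
top 316
[[136.  -77.1 113.9]
 [140.8  19.  123.8]
 [148.2 113.9 130.7]]
wrist 8378
[[ 137.2 -115.7  117. ]
 [ 141.9   -1.6  125.2]
 [ 148.1  112.5  126.9]]
```

View pics/w28.png

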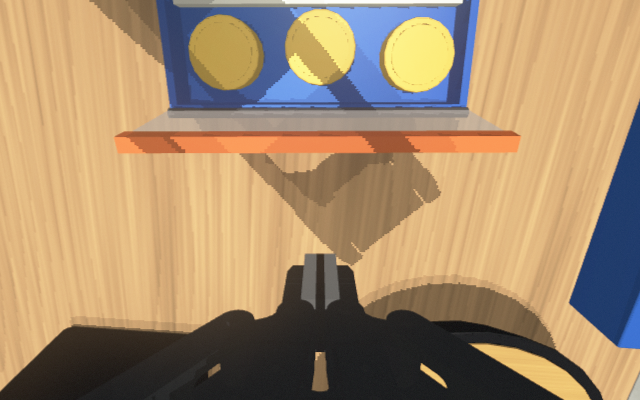

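```bash
python3 -m jog '[[[0,0,0.8],[0,0,0],1],[[0,0,0.8],[0,0,0],1],[[0,0,0.8],[0,0,0],1],[[0,0,0.4],[0,0,0],1],[[0,0,0],[0,0,0],1]]' |grep -E "eef|ft|wid"
python3 -m jog '[[[0.4,0,0],[0,0,0],1],[[0.4,0,0],[0,0,0],1],[[0.4,0,0],[0,0,0],1],[[0.4,0,0],[0,0,0],1],[[0,0,0],[0,0,0],1]]' |grep -E "eef|ft|wid"
python3 -m jog '[[[0.3,0,0],[0,0,0],1],[[0.3,0,0.05],[0,0,0],1],[[0.3,0,0.1],[0,0,0],1],[[0.3,0,0.1],[0,0,0],1]]' |grep -E "eef|ft|wid"
python3 -c "
from tr import *
e=arm.observe()['eef_pos']*1000;print(tray(e),e[2])"
```

```text
eef_pos: [0.5486, -0.4009, 0.0773]
ft_force: [-0.3, 0.7, -0.1]
width: 0.0003
eef_pos: [0.5462, -0.3532, 0.0806]
ft_force: [0.8, -1.0, 0.0]
width: 0.0001
eef_pos: [0.5425, -0.3185, 0.0717]
ft_force: [0.6, -1.9, 0.4]
width: 0.0001
[104.1   0.9] 71.74241872383347
```

```bash
python3 -m jog '[[[0.3,0,0.33],[0,0,0],1],[[0.33,0,0.43],[0,0,0],1],[[0.23,0,0.5],[0,0,0],1],[[0.07,0,0.4],[0,0,0],1],[[0,0,0],[0,0,0],1]]' |grep -E "eef|ft|wid"
python3 -m jog '[[[0,0,0.1],[0,0,0],1],[[0,0,0],[0,0,0],1]]' |grep -E "eef|ft"
python3 -m jog '[[[0,0,0.1],[0,0,0],1],[[0,0,0],[0,0,0],1]]' |grep -E "eef|ft"
python3 -c "
from tr import *
e=arm.observe()['eef_pos']*1000;print(tray(e),e[2])"
```

```text
eef_pos: [0.5383, -0.2894, 0.019]
ft_force: [-0.9, 0.1, -0.2]
width: -0.0
eef_pos: [0.5403, -0.2917, 0.0191]
ft_force: [-0.1, -0.1, 0.8]
eef_pos: [0.5407, -0.2918, 0.0166]
ft_force: [-0.2, -0.0, -0.2]
[77.4  1.3] 16.60746897580672
```

```bash
python3 -m jog '[[[0,0,0.1],[0,0,0],1],[[0,0,0],[0,0,0],1]]' |grep -E "eef|ft"
python3 -m jog '[[[0,0,0.1],[0,0,0],1],[[0,0,0],[0,0,0],1]]' |grep -E "eef|ft"
python3 -c "
from tr import *
C,p,d=snap('top','lidc'); X=cloud(C,d)*1000; H,S,V=cv2.split(cv2.cvtColor(p,cv2.COLOR_RGB2HSV))
m=((H<14)|(H>172))&(S>130)&(V>50)&(X[:,:,2]>20)&(X[:,:,2]<160); q=X[m]
a=(q[:,:2]-T)@np.c_[ex,ey]; k=(a[:,0]>20)&(a[:,0]<190)&(np.abs(a[:,1])<125); print(k.sum())
print(np.percentile(np.c_[a[k],q[k][:,2]],[5,50,95],axis=0).round(1))"
```

```text
eef_pos: [0.5404, -0.2915, 0.0133]
ft_force: [0.3, 0.6, -0.2]
eef_pos: [0.5407, -0.2916, 0.0129]
ft_force: [-7.2, 5.0, 16.3]
153
[[ 47.   -5.8  40.2]
 [ 51.2  56.3  46.8]
 [ 56.3 113.5  52.9]]
```

```bash
python3 -m jog '[[[0,0,-0.2],[0,0,0],1],[[0,0,-0.5],[0,0,0],1],[[0,0,-0.9],[0,0,0],1],[[0,0,-0.9],[0,0,0],1],[[0,0,-0.9],[0,0,0],1]]' |grep -E "eef|ft"
python3 -m jog '[[[-0.9,0,-0.9],[0,0,0],1],[[-0.9,0,-0.9],[0,0,0],1],[[-0.9,0,0],[0,0,0],1],[[-0.9,0,0],[0,0,0],1],[[0,0,0],[0,0,0],1]]' |grep -E "eef|ft|time"
python3 -c "
from tr import *
for n in ('wrist','top'):
  C,p,d=snap(n,'fin_'+n); X=cloud(C,d)*1000; H,S,V=cv2.split(cv2.cvtColor(p,cv2.COLOR_RGB2HSV))
  m=((H<14)|(H>172))&(S>130)&(V>50)&(X[:,:,2]>20)&(X[:,:,2]<160); q=X[m]
  a=(q[:,:2]-T)@np.c_[ex,ey]; k=(a[:,0]>20)&(a[:,0]<190)&(np.abs(a[:,1])<125); print(k.sum())
  print(np.percentile(np.c_[a[k],q[k][:,2]],[5,50,95],axis=0).round(1))
for c in ((643,143.7),(650,248.5),(526,377),(438.6,392)):
  m=np.hypot(X[:,:,0]-c[0],X[:,:,1]-c[1])<15; print(c,np.median(X[m][:,2]))
cv2.imwrite('pics/fincrop.png',np.hstack([p[120:340,160:480,::-1]]).repeat(2,0).repeat(2,1))
"
```

```text
eef_pos: [0.5404, -0.2914, 0.114]
ft_force: [-0.3, 0.0, 0.3]
time_s: 73.2
eef_pos: [0.5491, -0.4024, 0.1673]
ft_force: [0.4, 0.9, 0.6]
3948
[[  52.5 -109.9   45.8]
 [  56.2   -3.4   47.1]
 [  59.7  104.7   48.4]]
289
[[  47.  -104.2   38.9]
 [  51.2    6.3   46.9]
 [  56.9  109.    52. ]]
(643, 143.7) 59.60392199924613
(650, 248.5) 58.51365180115642
(526, 377) 33.1958148973216
(438.6, 392) 32.95897932207992
```

View pics/fincrop.png

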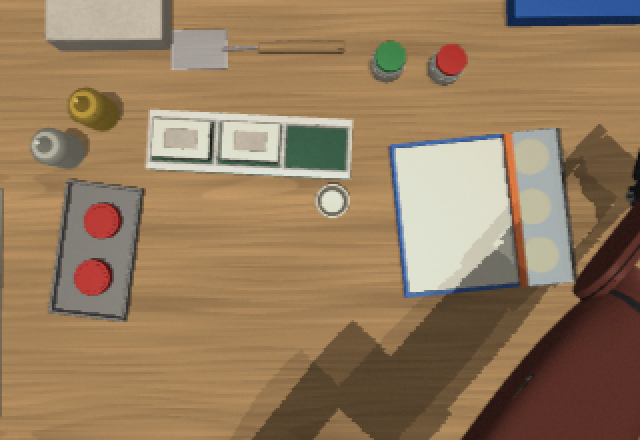

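```bash
python3 -c "
from station import arm
print(arm.hand_in())"
```

```text
the job is handed in; nothing more can be done
None
```

I handed the job in at about 73 s: both tubs sit flat in pockets of their own, both ketchup pots stand flat in the bin, all three mustard pots lie flat in the trough with the lid shut, and the bystanders show no sign of having moved in the last picture.

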